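# Make up a sample box: inspect the jar, pack, and fit a snug filler

### The job

Hold the spice jar upright in front of the inspection camera, at the viewing point, and show it all four sides, a moment each: front label (the one with a plant on it) to the lens first, then quarter by quarter anticlockwise as seen from above; then stand it in the jar bay at the end of the sample box. Put all the mushrooms from the table into the mushroom bay. Fit the fillers in turn into the gap beyond the sliding partition, without forcing, and leave the thickest one that slides in standing on the box's floor there, square to the gap; the other fillers end standing on their board.

Things in the scene. Friction and masses are not known exactly. Their poses are not given: they have to be found in the camera images.
- crate: Shallow open plywood sample box, fixed, outer 224 (x) x 308 (y) x 46 mm. Origin: centre of its underside on the table; z up. Floor 6 mm thick, outer walls 12 mm; inside x = -100..100, y = -142..142 mm. From the +y end: jar bay (y 142 to 78), divider 8 mm (78 to 70), mushroom bay (70 to the partition), sliding partition 10 mm, filler gap. All walls end 46 mm above the table.
- partition (a joint): Position (m) of the sliding partition (darker wood), locked by friction for this job; differs from start to start. The filler gap between it and the -y end wall is 20 mm + this value wide (y from -142 mm up) and 200 mm long along the box's x; the mushroom bay ends at box y = -112 mm + this value. A noisy reading: try the fillers in the gap.
- board: Wooden cutting board, 18 mm thick, 210 mm along its y, fixed; the fillers stand on it. Origin: on its underside, 79 mm in from its -x edge; firm from x = -79 to 46 mm and y = -105 to 105 mm. The fillers stand in a row along its y near x = -16 mm, 50 mm apart, in any order.
- camera: Small inspection camera on a stand, fixed: steel foot 80 x 90 mm, grey housing, top 138 mm above the table. Origin: centre of the foot on the table; the camera looks along its own -x (roughly to the robot), z is up.
- lens (a point): Centre of the front face of the camera's lens, 115 mm above the table.
- view (a point): The viewing point, in free air 100 mm straight in front of the lens at its height: the jar's middle belongs here, within 20 mm.
- jar: Spice jar with a screw cap, round, 44 mm diameter, 109 mm high, about 110 g, standing. Origin: centre of its underside; z is its axis, upward. Its front label, with a drawing of a plant, is on its own -x side (a plain label with a small table and bars is on +x). The cap is the top 20 mm, as wide as the jar.
- jar_mid (a point): The middle of the jar, on its axis 55 mm above its underside.
- jar_label (a point): The middle of the jar's front label, on its surface: 22 mm from the axis toward the jar's -x, 45 mm above its underside.
- mushroom_a: Shiitake mushroom, 54 x 54 mm, 38 mm high, 18 g, rigid, cap up on the table; may be absent. Origin: centre of its underside. It can be gripped across the cap in any direction, low down.
- mushroom_b: Shiitake mushroom, 57 x 51 mm, 35 mm high, 18 g, rigid, cap up on the table; may be absent. Origin: centre of its underside. It can be gripped across the cap in any direction, low down.
- mushroom_c: Shiitake mushroom, 58 x 52 mm, 31 mm high, 18 g, rigid, cap up on the table; may be absent. Origin: centre of its underside. It can be gripped across the cap in any direction, low down.
- mushroom_d: Shiitake mushroom, 57 x 48 mm, 30 mm high, 18 g, rigid, cap up on the table; may be absent. Origin: centre of its underside. It can be gripped across the cap in any direction, low down.
- filler_20: Plain wooden filler block, 20 mm thick (its y), 50 mm wide (its x), 80 mm high, standing on end. Origin: centre of its underside. Its lowest 5 mm is a lead-in foot, 3 mm thinner and narrower. About 52 g.
- filler_24: Plain wooden filler block, 24 mm thick (its y), 50 mm wide (its x), 80 mm high, standing on end. Origin: centre of its underside. Its lowest 5 mm is a lead-in foot, 3 mm thinner and narrower. About 62 g.
- filler_28: Plain wooden filler block, 28 mm thick (its y), 50 mm wide (its x), 80 mm high, standing on end. Origin: centre of its underside. Its lowest 5 mm is a lead-in foot, 3 mm thinner and narrower. About 73 g.
- filler_32: Plain wooden filler block, 32 mm thick (its y), 50 mm wide (its x), 80 mm high, standing on end. Origin: centre of its underside. Its lowest 5 mm is a lead-in foot, 3 mm thinner and narrower. About 83 g.

How it is judged:
By the outcome, as a careful person would: the job done as asked, in the order asked, and still so for the second after the job is handed in, with the robot touching nothing.
Of mushroom_a, mushroom_b, mushroom_c, mushroom_d only 2 to 3 are there at a start; the rules pass over those that are not, and their reading is None.
At some moment in a run one of mushroom_a, mushroom_b, mushroom_c, mushroom_d may be knocked a few centimetres aside while the robot is not near it.
It also fails if it takes over 210 s, if anything falls off the work surface, if the arm or the gripper's body presses on something with over 40 N, if the wrist force passes 120 N, or if a joint passes its speed limit or range.

### The arm

A 6-joint arm with a two-finger parallel gripper is mounted at the origin on the work surface; the furniture and walls round the work are solid. World frame = base frame: x ahead of the robot, y to its left, z up, the work surface at z = 0. Lengths are in mm, angles in degrees, forces in N, time in s.
With the tool pointing down it reaches from about 325 to 900 mm from the base axis. Payload 6.1 kg.
Tool frame: the origin (TCP) lies at the very end of the fingers, on their centre line; the grasp point (between the pads) lies 19 mm behind it (manip.tcp_to_grasp is the distance from the TCP to the grasp point, in mm); y points along the fingers, x is the direction in which the jaws open and shut, and the axes are right-handed (so a half turn about y gives the same grasp; the last joint's range is limited). The gripper opens to 87 mm and grips with 3 to 60 N. Pads are 19 mm wide; open, the fingers measure 117 mm over their backs; the gripper's body (75 mm by 190 mm) begins 51 mm behind the grasp point.
Start: joints at [65.827, 12.628, 87.462, -0, 79.91, -7.225], TCP at [182.189, 597.848, 222.538] pointing down, gripper open.
Joint ranges: [-170.65, 170.65], [-52.31, 119.04], [5.05, 147.46], [-71.25, 251.25], [11.57, 151.72], [-153.62, 153.62]. Speed limits (degrees/s): [147.25, 147.25, 172.46, 180, 180, 180].

### API

Orientations are given as a 3x3 rotation matrix whose columns are the frame's x, y, z axes.
In Python, from station import manip gives the robot as it stands.
- The arm moves only by the shell command python3 -m inch 'ROWS' [FORCE]. ROWS is a JSON object of lists of equal length, an entry for each row: "rot": the turn, a rotation vector about the tool's x, y, z each as a share of 0.12 rad, from -1 to 1, a list of three; "delta_pos": the shift along the tool's x, y, z each as a share of 0.03 m, from -1 to 1, a list of three; "hand": the opening, from 0 (shut) to 1 (fully open). A call has 1 to 8 rows; each row shifts and turns the commanded pose from where the row before left it, along the tool's axes as they then stand; what a row does not reach is not made up. A row lasts 1/12 s, in which the tool goes at most 41.7 mm and 7.16 degrees, less where a joint would pass 70% of its speed; a pose out of reach is approached as far as the arm can. A call with a number of a shift or a turn outside -1 to 1 is refused whole. A call with a gripper value outside its range is refused whole. The fingers move at their own pace and stop on an object; FORCE is the grip in N (left out, the last holds). Time passes only in rows, so rows that do not move let the fingers close. It gives the time, the measured TCP pose, the force and the opening at its end, in the units of the state.
- manip.get_state(): the state, without advancing time (a new reading comes with each control period).
- manip.snapshot(name): name is "scene" or "side" or "wrist"; returns a dict with "img" (384x512x3 uint8, red, green, blue), "fx", "fy", "cx", "cy" (pixels), "cam_to_world" (4x4, takes a point from camera to world coordinates). Camera axes: x right, y up, looking along -z (the intrinsics and any distortion apply to the point x, -y, -z); pixel columns grow to the right and rows downward; lengths in mm; the calibration is good to about 2 mm. A picture is of the moment at which its call begins. There is no depth.
- manip.job_done(): hands the job in, once; it reports no verdict.
Trained networks look in a picture, given as the dict that the camera call returned (one of the last four; its "shot" number tells which), for a name from the list of things; names that differ only in an ending like _2 or _b are one class to them, and where a whole thing is asked for, a point or a joint stands for the part that bears it (a point fixed in the world has none). Each returns a list of dicts, best first, with "score" (0 to 1); they miss things now and then, are a little off and sometimes report something else, mostly with a low value. They report only what shows in the picture. A call takes as long as a camera call.
- manip.silhouettes(picture, thing): "pixels" (384x512 bool, what is visible of it) and "xy" ([column, row] in pixels, amid what is visible of it).
The state is a dict: "clock": time; "joint_positions": joint angles; "dq": joint speeds; "tau": joint torques, N m; "tcp_pos": TCP position; "eef_rot": TCP orientation; "wrist_force": force on the tool from outside, world axes, zero at the start; "wrist_torque": the same for the moment, N m; "gripper_width": finger opening in mm.
Only numpy, scipy, OpenCV 4.12 (cv2) and the standard library are available. Lean on these libraries where they do the work, as an engineer would, in place of code of your own. Each camera call takes 0.05 s, during which the arm holds its last target.

## Working session

There is one attempt and no reset: what is moved stays moved. The work goes in short steps, Python scripts to look and compute and a shell command to move; the robot and the scene stay as the last step left them, time stands still between calls to the robot, and variables do not carry over. Pictures are saved under pics/ and viewed, and the job is handed in when it is done.

```bash
ls -la; mkdir -p pics
cat > h.py <<'E'
import numpy as np, cv2
from station import manip
def snap(n,fn=None):
    p=manip.snapshot(n)
    if fn: cv2.imwrite('pics/'+fn+'.png',p['img'][:,:,::-1])
    return p
def ray(p,uv):
    M=np.array(p['cam_to_world']);u,v=uv
    d=np.array([(u-p['cx'])/p['fx'],-(v-p['cy'])/p['fy'],-1.])
    if 'dist' in p: 
        x,y=cv2.undistortPoints(np.array([[[u,v]]],float),np.array([[p['fx'],0,p['cx']],[0,p['fy'],p['cy']],[0,0,1]]),np.array(p['dist']))[0,0]
        d=np.array([x,-y,-1.])
    return M[:3,3],M[:3,:3]@d
def atz(p,uv,z):
    o,d=ray(p,uv); return o+d*(z-o[2])/d[2]
def proj(p,X):
    M=np.array(p['cam_to_world']);c=np.linalg.inv(M)@np.append(X,1)
    return np.array([p['cx']+p['fx']*c[0]/-c[2],p['cy']-p['fy']*c[1]/-c[2]])
def st():
    s=manip.get_state();print('t',round(s['clock'],2),'tcp',np.round(s['tcp_pos'],1),'w',round(s['gripper_width'],1),'F',np.round(s['wrist_force'],1));print(np.round(s['eef_rot'],3).tolist(),np.round(s['joint_positions'],1));return s
E
python3 - <<'E'
from h import *
st()
for n in ['scene','side','wrist']:
    p=snap(n,n+'0'); print(n,[k for k in p],p['fx'],p['cx'],p['cy'],np.round(p['cam_to_world'],3).tolist())
E
```

```text
total 12
drwxr-xr-x  3 agent agent 4096 Dec  7 09:15 .
drwxr-xr-x 23 root  root  4096 Dec  7 09:15 ..
drwxr-xr-x  2 agent agent 4096 Dec  7 09:15 pics
t 0.0 tcp [181.9 597.3 221.4] w 87.0 F [-0.1 -0.9  0.5]
[[0.292, -0.001, -0.957], [0.957, -0.002, 0.292], [-0.002, -1.0, 0.0]] [65.8 12.7 87.5  0.  79.9 -7.2]
scene ['img', 'fx', 'fy', 'cx', 'cy', 'cam_to_world', 'shot'] 361.7927132502758 248.76378737139086 191.17101573039452 [[0.773, 0.366, -0.518, -87.068], [-0.634, 0.471, -0.614, -729.703], [0.019, 0.803, 0.596, 819.806], [0.0, 0.0, 0.0, 1.0]]
side ['img', 'fx', 'fy', 'cx', 'cy', 'cam_to_world', 'shot'] 388.34460461149206 257.3143384675679 192.90488607304596 [[-0.984, 0.083, -0.156, 337.226], [-0.176, -0.401, 0.899, 1330.244], [0.012, 0.913, 0.409, 677.121], [0.0, 0.0, 0.0, 1.0]]
wrist ['img', 'fx', 'fy', 'cx', 'cy', 'cam_to_world', 'shot'] 275.8011892733059 252.19338142704714 194.1123011095747 [[0.291, -0.929, -0.23, 118.875], [0.957, 0.282, 0.072, 616.953], [-0.001, -0.241, 0.971, 382.814], [0.0, 0.0, 0.0, 1.0]]
```

View pics/scene0.png

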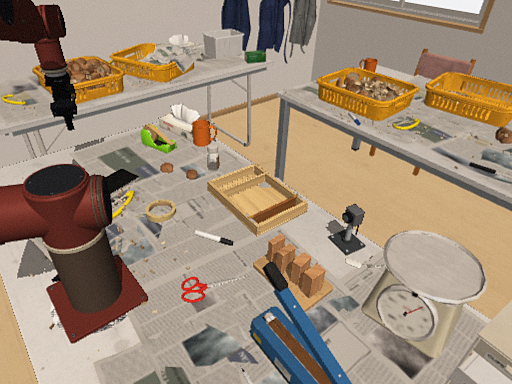

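View pics/side0.png

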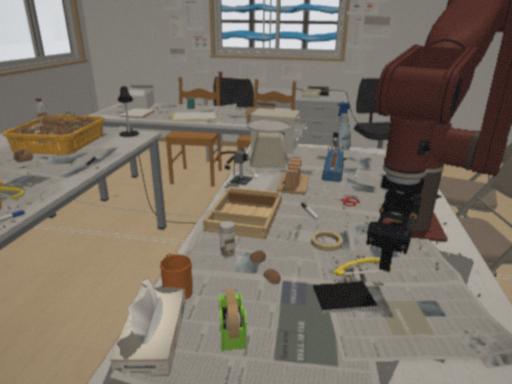

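View pics/wrist0.png

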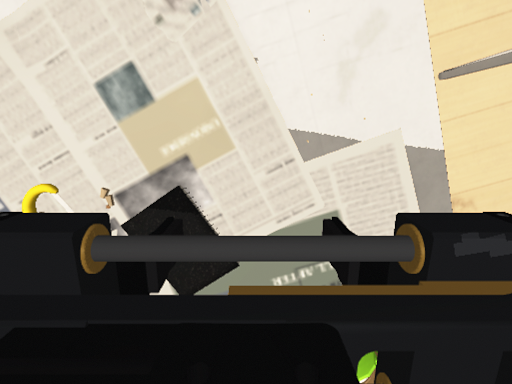

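Run:
```python
from h import *
for n in ['scene','side']:
    p=manip.snapshot(n)
    big=cv2.resize(p['img'],None,fx=3,fy=3,interpolation=cv2.INTER_CUBIC)[:,:,::-1]
    if n=='scene':
        cv2.imwrite('pics/s_a.png',big[360:720,390:990]); cv2.imwrite('pics/s_b.png',big[540:960,690:1200])
    else:
        cv2.imwrite('pics/d_a.png',big[390:900,590:1290])
    for z in ['crate','board','camera','jar','mushroom_a','filler_20','filler_32','partition']:
        for r in manip.silhouettes(p,z)[:6]:
            m=r['pixels'];ys,xs=np.nonzero(m)
            print(n,z,round(r['score'],2),np.round(r['xy']),m.sum(),xs.min(),xs.max(),ys.min(),ys.max(), np.round(atz(p,r['xy'],15)))
```

```text
scene crate 0.67 [255. 196.] 4193 207 307 164 237 [611.  59.  15.]
scene board 0.79 [297. 290.] 959 252 332 255 311 [ 427. -333.   15.]
scene camera 0.72 [351. 232.] 827 330 363 205 253 [ 735. -278.   15.]
scene jar 0.6 [212. 159.] 316 207 219 144 171 [630. 369.  15.]
scene mushroom_a 0.5 [192. 177.] 88 186 196 169 179 [495. 310.  15.]
scene filler_20 0.94 [311. 280.] 565 301 325 264 297 [ 484. -334.   15.]
scene filler_20 0.88 [286. 254.] 394 276 294 244 272 [ 497. -219.   15.]
scene filler_20 0.59 [276. 247.] 311 267 284 235 261 [ 496. -175.   15.]
scene filler_20 0.59 [302. 269.] 449 290 310 253 284 [ 496. -289.   15.]
scene filler_32 0.94 [311. 280.] 565 301 325 264 297 [ 484. -334.   15.]
scene filler_32 0.88 [286. 254.] 394 276 294 244 272 [ 497. -219.   15.]
scene filler_32 0.59 [276. 247.] 311 267 284 235 261 [ 496. -175.   15.]
scene filler_32 0.59 [302. 269.] 449 290 310 253 284 [ 496. -289.   15.]
scene partition 0.96 [275. 207.] 485 249 295 196 223 [625. -31.  15.]
side crate 0.68 [248. 208.] 2851 203 281 187 238 [599.  19.  15.]
side board 0.93 [296. 188.] 292 278 307 17
[... 223 characters left out ...]

side jar 0.29 [253. 256.] 159 250 265 250 262 [519. 340.  15.]
side mushroom_a 0.72 [270. 274.] 220 263 280 268 283 [457. 420.  15.]
side mushroom_a 0.58 [254. 256.] 158 250 265 251 263 [515. 342.  15.]
side filler_20 0.77 [289. 179.] 216 286 297 169 187 [ 474. -305.   15.]
side filler_20 0.42 [298. 168.] 53 290 300 166 182 [ 450. -455.   15.]
side filler_20 0.39 [296. 160.] 49 291 301 158 164 [ 469. -578.   15.]
side filler_32 0.77 [289. 179.] 216 286 297 169 187 [ 474. -305.   15.]
side filler_32 0.42 [298. 168.] 53 290 300 166 182 [ 450. -455.   15.]
side filler_32 0.39 [296. 160.] 49 291 301 158 164 [ 469. -578.   15.]
side partition 0.95 [251. 199.] 450 229 275 191 204 [604. -66.  15.]
```

View pics/s_a.png

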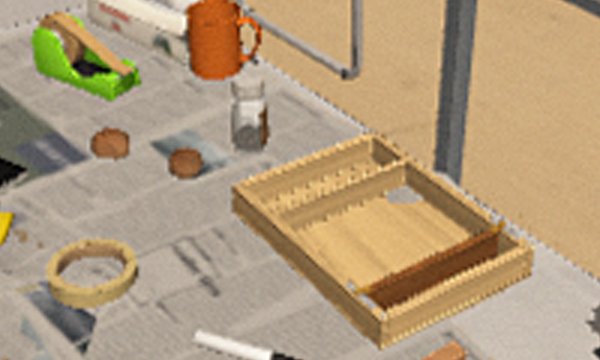

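View pics/s_b.png

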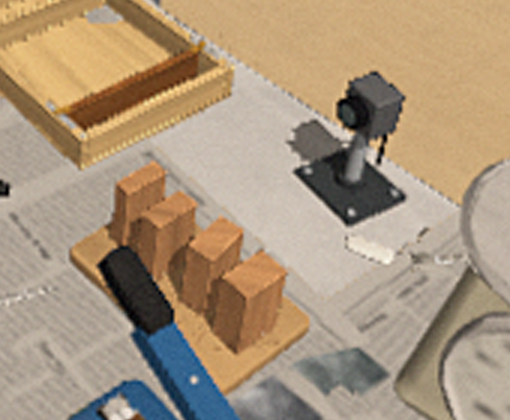

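View pics/d_a.png

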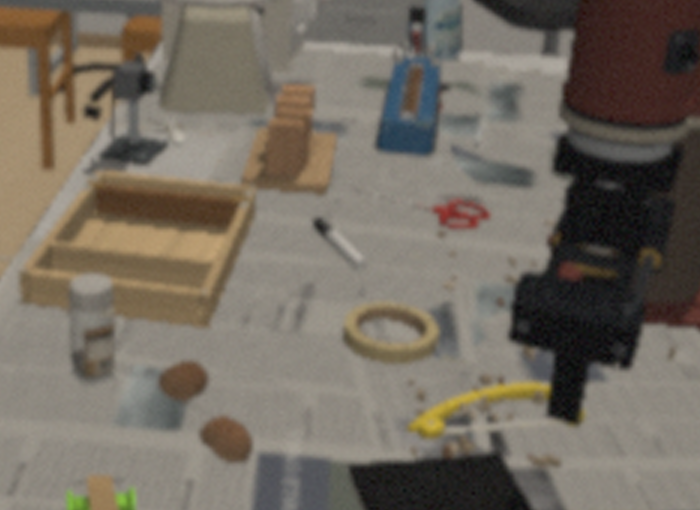

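```bash
cat >> h.py <<'E'
def tri(L):
    A=np.zeros((3,3));b=np.zeros(3)
    for p,uv in L:
        o,d=ray(p,uv);d=d/np.linalg.norm(d);Q=np.eye(3)-np.outer(d,d);A+=Q;b+=Q@o
    X=np.linalg.solve(A,b);return X,[np.round(proj(p,X)-uv,1) for p,uv in L]
E
python3 - <<'E'
from h import *
s=manip.snapshot('scene');d=manip.snapshot('side')
S=lambda x,y,ox,oy:((ox+x)/3,(oy+y)/3)
sa=lambda x,y:S(x,y,390,360); sb=lambda x,y:S(x,y,690,540); da=lambda x,y:S(x,y,590,390)
for n,a,b in [('jar',(212.7,157.5),(227,239)),('mA',sa(110,143),da(226,440)),('mB',sa(185,162),da(183,382)),
 ('cutter tip',sb(118,262),da(415,15)),('crate L+y-x',sa(233,188),da(208,308)),('crate +y+x',sa(372,137),da(25,275)),('crate -y+x',sa(530,250),da(98,176)),('crate -y-x',sa(382,322),da(253,186)),
 ('lens',sb(347,112),da(137,82)),('foot',sb(350,185),da(130,150)),('f1',sb(140,170),da(290,112)),]:
    X,r=tri([(s,a),(d,b)]);print(n,np.round(X,1),r)
E
```

```text
jar [605.9 323.4  54.9] [array([-0.1,  0.1]), array([-0.1, -0.1])]
mA [449.8 429.7  12.7] [array([-0.3,  0.2]), array([-0.5, -0.3])]
mB [508.1 334.3   8.2] [array([-0.4,  0.3]), array([-0.5, -0.3])]
cutter tip [ 291.  -354.2  219.9] [array([-0.8,  0.6]), array([-0.4, -0.3])]
crate L+y-x [503.7 216.6  31.2] [array([-1. ,  0.8]), array([-1.2, -0.8])]
crate +y+x [717.1 196.   36.7] [array([-0.2,  0.2]), array([-0.2, -0.2])]
crate -y+x [ 705.6 -102.6   35.7] [array([-0.4,  0.5]), array([-0.4, -0.4])]
crate -y-x [487.9 -94.7  41.8] [array([ 0., -0.]), array([0., 0.])]
lens [ 683.8 -279.4  109.5] [array([ 0.9, -1.1]), array([0.7, 0.7])]
foot [ 701.2 -290.1   -1.2] [array([-0.2,  0.2]), array([-0.2, -0.2])]
f1 [ 454.  -213.   108.5] [array([-0.5,  0.5]), array([-0.4, -0.3])]
```

Run:
```python
from h import *
s=cv2.imread('pics/scene0.png');d=cv2.imread('pics/side0.png')
a=cv2.resize(s[138:178,190:235],(450,400),interpolation=cv2.INTER_CUBIC);b=cv2.resize(d[215:262,205:250],(383,400),interpolation=cv2.INTER_CUBIC)
cv2.imwrite('pics/jz.png',np.hstack([a,b])[:,:800])
```

```text
(no output)
```

View pics/jz.png

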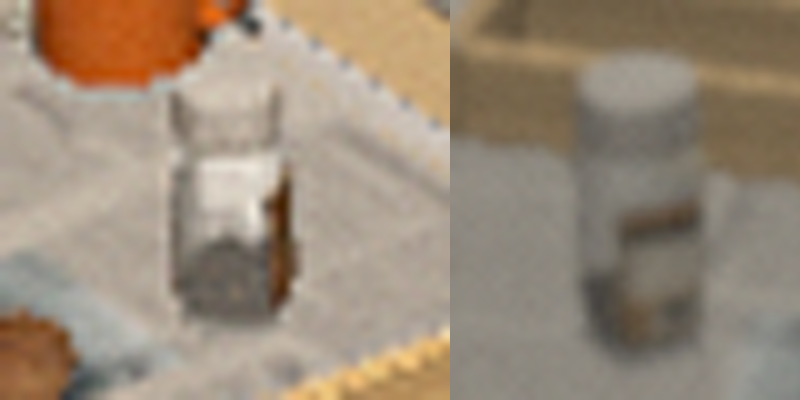

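```bash
cat >> h.py <<'E'
from scipy.spatial.transform import Rotation as Ro
def Rd(a,tilt=0):
    a=np.radians(a);x=np.array([np.cos(a),np.sin(a),0]);y=np.array([0,0,-1.]);R=np.column_stack([x,y,np.cross(x,y)])
    return R@Ro.from_rotvec([np.radians(tilt),0,0]).as_matrix()
def ang():
    R=np.array(manip.get_state()['eef_rot']);return np.degrees(np.arctan2(R[1,0],R[0,0]))
def plan(pos,a,tilt=0,way=None):
    """way: signed yaw change in deg to go (ccw +), else shortest"""
    s=manip.get_state();R=np.array(s['eef_rot']);T=Rd(a,tilt)
    q=s['joint_positions'];p=np.array(s['tcp_pos'])
    rv=Ro.from_matrix(R.T@T).as_rotvec()/0.12
    d=T.T@(np.array(pos)-p)/30.
    d0=R.T@(np.array(pos)-p)/30.
    print('t',round(s['clock'],2),'tcp',np.round(p,1),'ang',round(ang(),1),'w',round(s['gripper_width'],1),'F',np.round(s['wrist_force'],1),'q6 now',round(q[5],1),'target q6~',round(np.degrees(np.arctan2(pos[1],pos[0]))-a,1))
    print(' rot units',np.round(rv,2),' delta units AFTER rot',np.round(d,2),' BEFORE rot',np.round(d0,2))
E
python3 -c "
from h import *
plan((300,420,230),-85)"
```

```text
t 1.15 tcp [182.2 597.9 222.6] ang 73.1 w 87.3 F [ 0.  -0.   0.9] q6 now -7.2 target q6~ 139.5
 rot units [-0.   22.99  0.  ]  delta units AFTER rot [ 6.25 -0.25  3.39]  BEFORE rot [-4.53 -0.25 -5.48]
```

```bash
python3 -m inch '{"delta_pos":[[-0.57,0,-0.69],[-0.57,0,-0.69],[-0.57,0,-0.69],[-0.57,0,-0.69],[-0.57,0,-0.69],[-0.57,0,-0.69],[-0.57,0,-0.69],[-0.57,0,-0.69]],"rot":[[0,0,0],[0,0,0],[0,0,0],[0,0,0],[0,0,0],[0,0,0],[0,0,0],[0,0,0]],"hand":[1,1,1,1,1,1,1,1]}'
for i in 1 2; do :; done
python3 -m inch '{"delta_pos":[[0,0,0],[0,0,0],[0,0,0],[0,0,0],[0,0,0],[0,0,0],[0,0,0],[0,0,0]],"rot":[[0,1,0],[0,1,0],[0,1,0],[0,1,0],[0,1,0],[0,1,0],[0,1,0],[0,1,0]],"hand":[1,1,1,1,1,1,1,1]}'
python3 -c "
from h import *
plan((300,420,230),-85)"
```

```text
clock: 1.82
tcp_pos: [301.3, 417.6, 222.7]
eef_rot: [[0.291, 0.0, -0.957], [0.957, 0.0, 0.291], [0.0, -1.0, -0.0]]
wrist_force: [0.6, -0.1, -0.5]
gripper_width: 87.0
clock: 2.48
tcp_pos: [300.7, 418.7, 222.7]
eef_rot: [[0.953, 0.0, -0.304], [0.304, 0.0, 0.953], [0.0, -1.0, 0.0]]
wrist_force: [0.6, -0.5, -0.2]
gripper_width: 87.0
t 2.48 tcp [300.7 418.7 222.7] ang 17.7 w 87.0 F [ 0.6 -0.5 -0.2] q6 now 27.8 target q6~ 139.5
 rot units [-0.   14.94  0.  ]  delta units AFTER rot [-0.04 -0.24 -0.02]  BEFORE rot [-0.01 -0.24  0.05]
```

```bash
python3 -m inch '{"delta_pos":[[0,0,0],[0,0,0],[0,0,0],[0,0,0],[0,0,0],[0,0,0],[0,0,0],[0,0,0]],"rot":[[0,1,0],[0,1,0],[0,1,0],[0,1,0],[0,1,0],[0,1,0],[0,1,0],[0,1,0]],"hand":[1,1,1,1,1,1,1,1]}' >/dev/null
python3 -m inch '{"delta_pos":[[0,0,0],[0,0,0],[0,0,0],[0,0,0],[0,0,0],[0,0,0],[0,0,0]],"rot":[[0,1,0],[0,1,0],[0,1,0],[0,1,0],[0,1,0],[0,1,0],[0,0.9,0]],"hand":[1,1,1,1,1,1,1]}' >/dev/null
python3 -m inch '{"delta_pos":[[0,0,0],[0,0,0],[0,0,0],[0,0,0],[0,0,0],[0,0,0],[0,0,0]],"rot":[[1,0,0],[1,0,0],[1,0,0],[1,0,0],[1,0,0],[1,0,0],[0,0,0]],"hand":[1,1,1,1,1,1,1]}'
python3 - <<'E'
from h import *
snap('wrist','w1')
E
```

```text
clock: 4.32
tcp_pos: [332.9, 386.3, 244.0]
eef_rot: [[0.164, 0.605, 0.779], [-0.986, 0.106, 0.125], [-0.007, -0.789, 0.615]]
wrist_force: [0.0, -1.5, -0.3]
gripper_width: 87.0
```

View pics/w1.png

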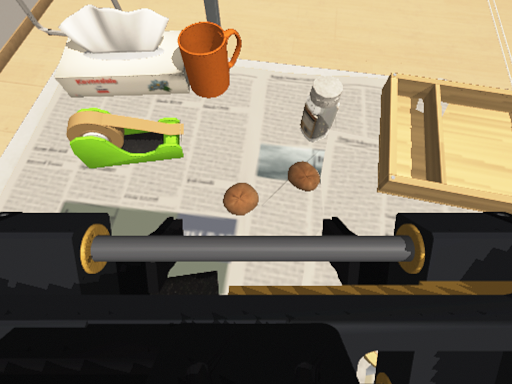

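Run:
```python
from h import *
d=cv2.imread('pics/w1.png');cv2.imwrite('pics/w1z.png',cv2.resize(d[70:145,280:355],(600,600),interpolation=cv2.INTER_CUBIC))
```

```text
(no output)
```

View pics/w1z.png

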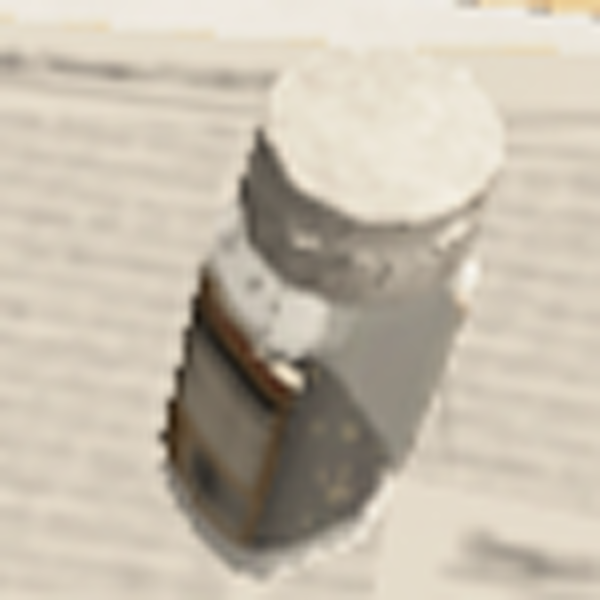

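Run:
```python
from h import *
s=st();p=manip.snapshot('wrist');M=np.array(p['cam_to_world']);R=np.array(s['eef_rot']);print('cam',M[:3,3],'off tool',R.T@(M[:3,3]-s['tcp_pos']))
off=R.T@(M[:3,3]-s['tcp_pos'])
for uv,z in [((240,199),19),((304,176),17),((315,133),0)]: print(uv,np.round(atz(p,uv,z),1))
for a,t in [(-95,45),(-100,40)]:
    C=np.array([455,400,215.]);T=Rd(a,t);tcp=C-T@off
    Mc=np.eye(4);Mc[:3,:3]=T@(R.T@M[:3,:3]);Mc[:3,3]=C
    q=dict(p);q['cam_to_world']=Mc
    print(a,t,np.round(tcp),'jar top',proj(q,[606,323,109]),'bot',proj(q,[606,323,0]),'mB',proj(q,[508,334,15]))
    plan(tcp,a,t)
```

```text
t 4.37 tcp [333.  387.5 244.5] w 87.2 F [-0.5 -0.2  0.3]
[[0.161, 0.603, 0.781], [-0.987, 0.106, 0.122], [-0.01, -0.791, 0.612]] [ 58.  -22.3 125.6 -34.   54.6 153.6]
cam [285.97094813 378.46837099 411.92180403] off tool [  -0.28618245 -161.70153331   64.72890852]
(240, 199) [445.  427.6  19. ]
(304, 176) [501.5 333.4  17. ]
(315, 133) [601.  319.5   0. ]
-95 45 [523. 394.  55.] jar top [354.37886743  65.54226262] bot [318.41515363 169.22946438] mB [335.95778256 266.42639973]
t 4.42 tcp [333.4 388.5 245.2] ang -80.8 w 87.1 F [-0.5  0.4 -0.4] q6 now 153.6 target q6~ 132.0
 rot units [ 1.06  1.5  -1.44]  delta units AFTER rot [-0.73  8.93 -0.04]  BEFORE rot [0.91 8.85 1.09]
-100 40 [508. 390.  50.] jar top [334.62216615  29.6270264 ] bot [304.10560791 140.47683514] mB [326.42700925 234.60937022]
t 4.42 tcp [333.4 388.5 245.2] ang -80.8 w 87.1 F [-0.5  0.4 -0.4] q6 now 153.6 target q6~ 137.5
 rot units [ 0.34  2.12 -1.83]  delta units AFTER rot [-1.07  8.68  0.2 ]  BEFORE rot [0.95 8.68 0.58]
```

Run:
```python
from h import *
s=manip.get_state();p=manip.snapshot('wrist');M=np.array(p['cam_to_world']);R=np.array(s['eef_rot'])
off=np.array([-.3,-161.7,64.7])
for a,t,C in [(-80,40,(440,350,240.)),(-85,38,(440,370,240))]:
    T=Rd(a,t);tcp=C-T@off
    Mc=np.eye(4);Mc[:3,:3]=T@(R.T@M[:3,:3]);Mc[:3,3]=C
    q=dict(p);q['cam_to_world']=Mc
    print(a,t,np.round(tcp),'jar top',proj(q,[606,323,109]),'bot',proj(q,[606,323,0]),'mB',proj(q,[508,334,15]))
    plan(tcp,a,t)
```

```text
-80 40 [494. 359.  75.] jar top [333.93427779  68.57289577] bot [305.90575839 157.88064675] mB [285.32564201 243.15883503]
t 4.47 tcp [333.9 389.1 245.6] ang -80.8 w 87.3 F [-0.8 -0.7  0.2] q6 now 153.6 target q6~ 116.0
 rot units [ 0.33 -0.15 -0.  ]  delta units AFTER rot [1.91 7.63 0.22]  BEFORE rot [1.9  7.61 0.55]
-85 38 [488. 374.  73.] jar top [343.59873602  54.12849527] bot [311.68450278 146.00495834] mB [302.04527399 232.80786625]
t 4.47 tcp [333.9 389.1 245.6] ang -80.8 w 87.3 F [-0.8 -0.7  0.2] q6 now 153.6 target q6~ 122.4
 rot units [ 0.04  0.43 -0.45]  delta units AFTER rot [0.95 7.67 0.46]  BEFORE rot [1.39 7.61 0.44]
```

```bash
python3 -m inch '{"delta_pos":[[0.25,0.95,0.05],[0.25,0.95,0.05],[0.25,0.95,0.05],[0.25,0.95,0.05],[0.25,0.95,0.05],[0.25,0.95,0.05],[0.25,0.95,0.05],[0.2,0.95,0.05]],"rot":[[0,0,0],[0,0,0],[0,0,0],[0,0,0],[0,0,0],[0,0,0],[0,0,0],[0,0,0]],"hand":[1,1,1,1,1,1,1,1]}'
python3 - <<'E'
from h import *
snap('wrist','w2')
d=cv2.imread('pics/w2.png');cv2.imwrite('pics/w2z.png',cv2.resize(d[0:180,230:430],(667,600),interpolation=cv2.INTER_CUBIC))
E
```

```text
clock: 5.13
tcp_pos: [493.0, 355.1, 72.2]
eef_rot: [[0.164, 0.597, 0.785], [-0.986, 0.108, 0.123], [-0.011, -0.795, 0.607]]
wrist_force: [0.1, -0.1, 0.2]
gripper_width: 87.0
```

View pics/w2z.png

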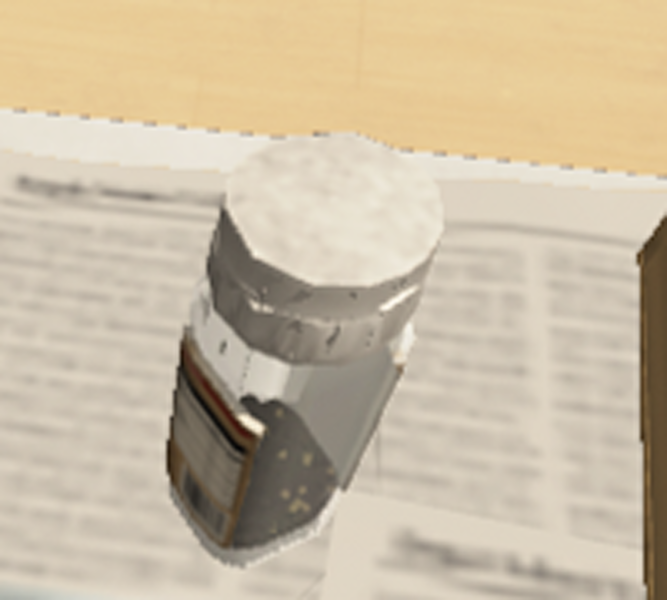

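```bash
cat >> h.py <<'E'
def cyl(p,uv,c,r=22.):
    o,d=ray(p,uv);a=d[:2]@d[:2];w=o[:2]-c;b=w@d[:2];cc=w@w-r*r;D=b*b-a*cc
    if D<0:return None
    t=(-b-np.sqrt(D))/a;X=o+d*t;return np.round(X,1),round(float(np.degrees(np.arctan2(X[1]-c[1],X[0]-c[0]))),1)
E
python3 - <<'E'
from h import *
p=manip.snapshot('wrist')
f=lambda x,y:(230+x/3.335,y/3.333)
# cap top centre
print('captop',atz(p,f(333,208),109),'bottom',atz(p,f(235,562),0))
c=atz(p,f(333,208),109)[:2]
for cc in (c,c+[2,0],c+[0,2]):
  for uv in [(264,437),(248,490),(232,545),(400,345),(410,360)]: print(uv,cyl(p,f(*uv),cc))
s=manip.snapshot('side');sc=manip.snapshot('scene')
print('side L edge',cyl(s,(205+(618-450)/8.51,215+280/8.51),c),'scene',cyl(sc,(190+26.8,138+22),c),cyl(sc,(190+26.8,138+28),c))
for q,n in((s,'side'),(sc,'scene')):
  m=manip.silhouettes(q,'jar')[0]['pixels'];ys,xs=np.nonzero(m);print(n,'axis mid px',[np.mean([xs[ys==y].min(),xs[ys==y].max()]) for y in range(ys.min(),ys.max(),6)],ys.min(),ys.max(),'model top/bot',proj(q,[*c,109]),proj(q,[*c,0]))
E
```

```text
captop [598.55894363 320.53404884 109.        ] bottom [581.747567  320.8229991   0.       ]
(264, 437) (array([576.8, 324. ,  66.3]), 170.9)
(248, 490) (array([576.8, 324. ,  44.8]), 170.9)
(232, 545) (array([576.8, 323.9,  17.8]), 171.3)
(400, 345) (array([589.3, 300.6,  85.7]), -114.8)
(410, 360) None
(264, 437) (array([578.8, 323.7,  63.7]), 171.8)
(248, 490) (array([578.8, 323.7,  41.9]), 171.7)
(232, 545) (array([578.8, 323.6,  14.4]), 172.1)
(400, 345) None
(410, 360) None
(264, 437) (array([576.6, 324. ,  66.6]), 176.1)
(248, 490) (array([576.6, 324. ,  45.1]), 176.1)
(232, 545) (array([576.6, 323.9,  18.1]), 176.4)
(400, 345) None
(410, 360) None
side L edge (array([608.9, 340. ,  32. ]), 62.0) scene (array([612.3, 303.3,  51. ]), -51.4) (array([610.1, 301.8,  24. ]), -58.4)
side axis mid px [np.float64(228.5), np.float64(227.0), np.float64(226.5), np.float64(227.0), np.float64(227.0), np.float64(227.0), np.float64(227.0)] 220 257 model top/bot [229.07819134 223.2584617 ] [229.70057787 253.67235901]
scene axis mid px [np.float64(212.0), np.float64(212.5), np.float64(212.5), np.float64(213.0), np.float64(213.0)] 144 171 model top/bot [210.92170193 146.69569195] [212.05747147 169.9078896 ]
```

```bash
python3 -m inch '{"delta_pos":[[0,-1,0],[0,-1,0],[0,-1,0],[0,-1,0],[0,-0.5,0],[0,0,0],[0,0,0]],"rot":[[-1,0,0],[-1,0,0],[-1,0,0],[-1,0,0],[-1,0,0],[-0.4,0,0],[0,0,0]],"hand":[1,1,1,1,1,1,1]}'
python3 -c "
from h import *
plan((480,340,200),-100)
plan((603,322,200),172)"
```

```text
clock: 6.02
tcp_pos: [447.3, 343.5, 179.2]
eef_rot: [[0.149, 0.101, 0.984], [-0.989, 0.016, 0.148], [-0.001, -0.995, 0.102]]
wrist_force: [-0.4, -0.3, 0.7]
gripper_width: 87.1
t 6.02 tcp [447.3 343.5 179.2] ang -81.4 w 87.1 F [-0.4 -0.3  0.7] q6 now 113.0 target q6~ 135.3
 rot units [-0.84  2.7  -0.15]  delta units AFTER rot [-0.08 -0.69  1.09]  BEFORE rot [ 0.28 -0.58  1.13]
t 6.02 tcp [447.3 343.5 179.2] ang -81.4 w 87.1 F [-0.4 -0.3  0.7] q6 now 113.0 target q6~ -143.9
 rot units [-0.58 15.48 -0.8 ]  delta units AFTER rot [-5.24 -0.69 -0.01]  BEFORE rot [ 1.48 -0.18  5.07]
```

```bash
python3 -m inch '{"delta_pos":[[0,-0.3,0],[0,-0.3,0],[0,0,0],[0,0,0],[0,0,0],[0,0,0],[0,0,0],[0,0,0]],"rot":[[-0.84,0,0],[0,-1,0],[0,-1,0],[0,-1,0],[0,-1,0],[0,-1,0],[0,-1,0],[0,-1,0]],"hand":[1,1,1,1,1,1,1,1]}' >/dev/null
python3 -m inch '{"delta_pos":[[0,0,0],[0,0,0],[0,0,0],[0,0,0],[0,0,0],[0,0,0],[0,0,0],[0,0,0]],"rot":[[0,-1,0],[0,-1,0],[0,-1,0],[0,-1,0],[0,-1,0],[0,-1,0],[0,-1,0],[0,-1,0]],"hand":[1,1,1,1,1,1,1,1]}' >/dev/null
python3 -m inch '{"delta_pos":[[0,0,0],[0,0,0],[0,0,0],[0,0,0],[0,0,0],[0,0,0],[0,0,0],[0,0,0]],"rot":[[0,-1,0],[0,-1,0],[0,-1,0],[0,-1,0],[0,-1,0],[0,-1,0],[0,-1,0],[0,-1,0]],"hand":[1,1,1,1,1,1,1,1]}' >/dev/null
python3 -m inch '{"delta_pos":[[0,0,0],[0,0,0],[0,0,0],[0,0,0],[0,0,0],[0,0,0],[0,0,0],[0,0,0]],"rot":[[0,-1,0],[0,-1,0],[0,-1,0],[0,-1,0],[0,-1,0],[0,-1,0],[0,-1,0],[0,-1,0]],"hand":[1,1,1,1,1,1,1,1]}'
python3 - <<'E'
from h import *
plan((603,322,200),172)
p=snap('wrist','w3')
E
```

```text
clock: 8.68
tcp_pos: [442.0, 341.8, 192.0]
eef_rot: [[-0.671, -0.003, -0.742], [0.742, -0.003, -0.671], [-0.0, -1.0, 0.005]]
wrist_force: [0.6, 1.8, -0.2]
gripper_width: 86.9
t 8.68 tcp [442.  341.8 192. ] ang 132.1 w 86.9 F [ 0.6  1.8 -0.2] q6 now -102.4 target q6~ -143.9
 rot units [-0.04 -5.8   0.01]  delta units AFTER rot [-5.4  -0.27 -0.09]  BEFORE rot [-4.09 -0.28 -3.53]
```

View pics/w3.png

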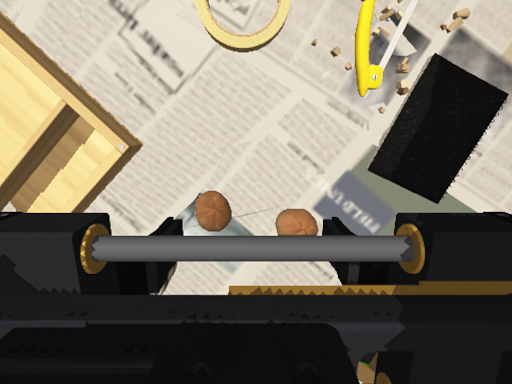

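```bash
python3 -m inch '{"delta_pos":[[0,0,0],[0,0,0],[0,0,0],[0,0,0],[0,0,0],[0,0,0]],"rot":[[0,-1,0],[0,-1,0],[0,-1,0],[0,-1,0],[0,-1,0],[0,-0.8,0]],"hand":[1,1,1,1,1,1]}' >/dev/null
python3 -m inch '{"delta_pos":[[-0.8,0,0],[-0.8,0,0],[-0.8,0,0],[-0.8,0,0],[-0.8,0,0],[-0.7,0,0],[-0.6,0,0],[-0.1,0,0]],"rot":[[0,0,0],[0,0,0],[0,0,0],[0,0,0],[0,0,0],[0,0,0],[0,0,0],[0,0,0]],"hand":[1,1,1,1,1,1,1,1]}'
python3 - <<'E'
from h import *
plan((603,322,74),172)
p=snap('wrist','w4')
p=snap('side','d4')
p=snap('scene','s4')
E
```

```text
clock: 9.9
tcp_pos: [605.2, 317.3, 191.3]
eef_rot: [[-0.989, -0.002, -0.15], [0.15, -0.004, -0.989], [0.002, -1.0, 0.004]]
wrist_force: [-0.0, -0.7, -0.0]
gripper_width: 87.4
t 9.9 tcp [605.2 317.3 191.3] ang 171.4 w 87.4 F [-0.  -0.7 -0. ] q6 now -150.2 target q6~ -143.9
 rot units [-0.03 -0.09  0.02]  delta units AFTER rot [ 0.09  3.91 -0.15]  BEFORE rot [ 0.09  3.91 -0.16]
```

View pics/w4.png

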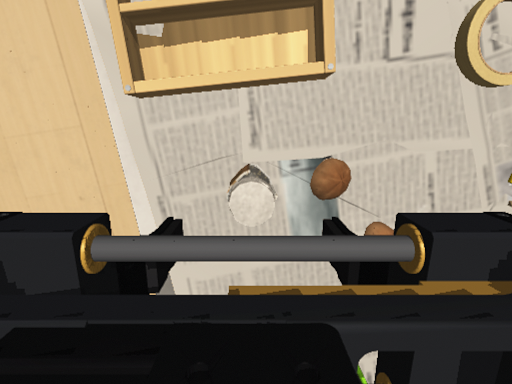

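Run:
```python
from h import *
s=cv2.imread('pics/s4.png');d=cv2.imread('pics/d4.png')
a=cv2.resize(s[100:180,160:260],(500,400),interpolation=cv2.INTER_CUBIC);b=cv2.resize(d[165:265,190:265],(300,400),interpolation=cv2.INTER_CUBIC)
cv2.imwrite('pics/j4.png',np.hstack([a,b]))
```

```text
(no output)
```

View pics/j4.png

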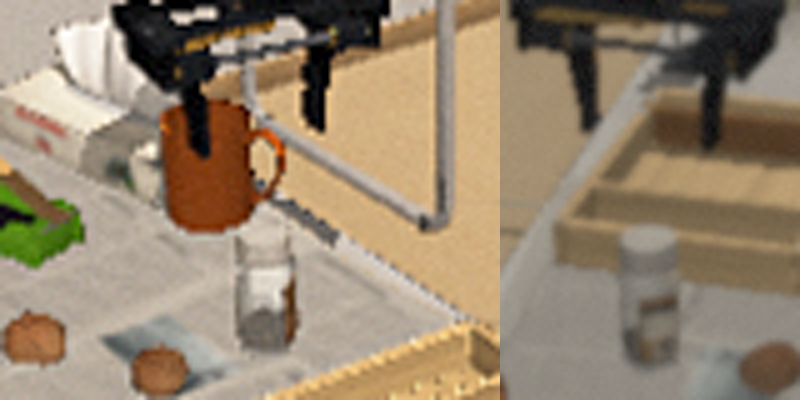

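Run:
```python
from h import *
p=manip.snapshot('wrist');print(np.round(atz(p,(251.3,201),109),1), np.round(atz(p,(128,95),46),1),np.round(atz(p,(334.5,72),46),1),np.round(atz(p,(330,179),19),1))
d=cv2.imread('pics/w4.png');cv2.imwrite('pics/w4z.png',cv2.resize(d[150:230,210:290],(600,600),interpolation=cv2.INTER_CUBIC))
```

```text
[602.7 319.6 109. ] [716.2 203.2  46. ] [499.5 212.5  46. ] [506.1 330.4  19. ]
```

View pics/w4z.png

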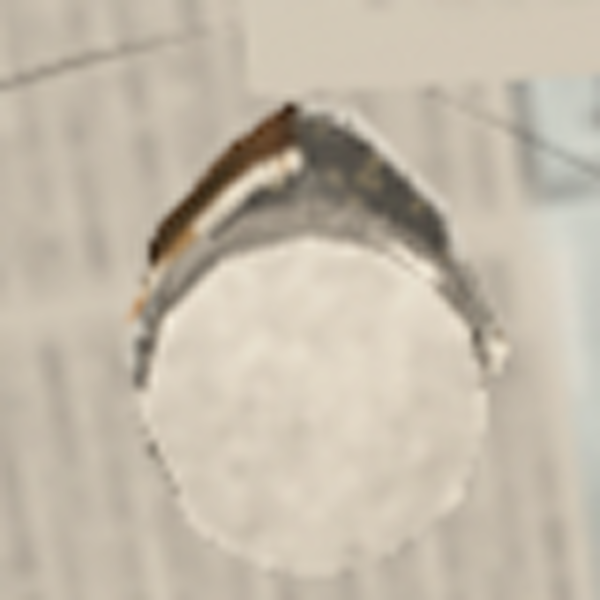

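Run:
```python
from h import *
p=manip.snapshot('wrist');c=np.array([603,320.])
f=lambda x,y:(210+x/7.5,150+y/7.5)
for uv in [(297,110),(299,150),(150,258),(137,305),(500,350)]: print(uv,cyl(p,f(*uv),c),np.round(atz(p,f(*uv),70)-[603,320,0],0))
plan((602.7,320,74),172)
```

```text
(297, 110) (array([601.2, 298.1,  22.2]), -94.8) [ -3. -28.  70.]
(299, 150) (array([600.7, 298.1,  64.2]), -96.0) [ -2. -23.  70.]
(150, 258) None [ 20. -11.  70.]
(137, 305) None [23. -4. 70.]
(500, 350) None [-26.  10.  70.]
t 10.15 tcp [602.4 318.4 191.8] ang 171.6 w 87.0 F [-0.3 -0.3  0.3] q6 now -150.3 target q6~ -144.0
 rot units [-0.03 -0.06  0.03]  delta units AFTER rot [-0.    3.93 -0.06]  BEFORE rot [-0.02  3.93 -0.07]
```

```bash
python3 -m inch '{"delta_pos":[[0,0.8,0],[0,0.8,-0.06],[0,0.8,0],[0,0.7,0],[0,0.5,0],[0,0.33,0],[0,0,0],[0,0,0]],"rot":[[0,0,0],[0,0,0],[0,0,0],[0,0,0],[0,0,0],[0,0,0],[0,0,0],[0,0,0]],"hand":[1,1,1,1,1,1,1,1]}'
python3 -m inch '{"delta_pos":[[0,0,0],[0,0,0],[0,0,0],[0,0,0],[0,0,0],[0,0,0]],"rot":[[0,0,0],[0,0,0],[0,0,0],[0,0,0],[0,0,0],[0,0,0]],"hand":[0.4,0.4,0.4,0.4,0.4,0.4]}' 25
```

```text
clock: 10.82
tcp_pos: [603.5, 319.4, 74.3]
eef_rot: [[-0.989, -0.004, -0.146], [0.146, -0.003, -0.989], [0.004, -1.0, 0.004]]
wrist_force: [-0.2, -0.1, 0.9]
gripper_width: 86.6
clock: 11.32
tcp_pos: [603.8, 319.2, 74.3]
eef_rot: [[-0.989, -0.004, -0.147], [0.147, -0.003, -0.989], [0.003, -1.0, 0.003]]
wrist_force: [0.7, 0.4, 0.2]
gripper_width: 55.2
```

```bash
python3 -m inch '{"delta_pos":[[0,0,0],[0,0,0],[0,0,0],[0,0,0],[0,0,0],[0,0,0]],"rot":[[0,0,0],[0,0,0],[0,0,0],[0,0,0],[0,0,0],[0,0,0]],"hand":[0.2,0.2,0.2,0.2,0.2,0.2]}' 25
python3 -c "
from h import *
st()
p=snap('scene','s5')
d=cv2.imread('pics/s5.png');cv2.imwrite('pics/s5z.png',cv2.resize(d[60:200,140:300],(686,600),interpolation=cv2.INTER_CUBIC))"
```

```text
clock: 11.82
tcp_pos: [603.9, 319.2, 74.2]
eef_rot: [[-0.989, -0.003, -0.146], [0.147, -0.003, -0.989], [0.003, -1.0, 0.003]]
wrist_force: [1.1, 0.3, 1.1]
gripper_width: 49.0
t 11.82 tcp [603.9 319.2  74.2] w 49.0 F [1.1 0.3 1.1]
[[-0.989, -0.003, -0.146], [0.147, -0.003, -0.989], [0.003, -1.0, 0.003]] [ 2.130e+01  2.810e+01  8.430e+01 -1.000e-01  6.780e+01 -1.502e+02]
```

View pics/s5z.png

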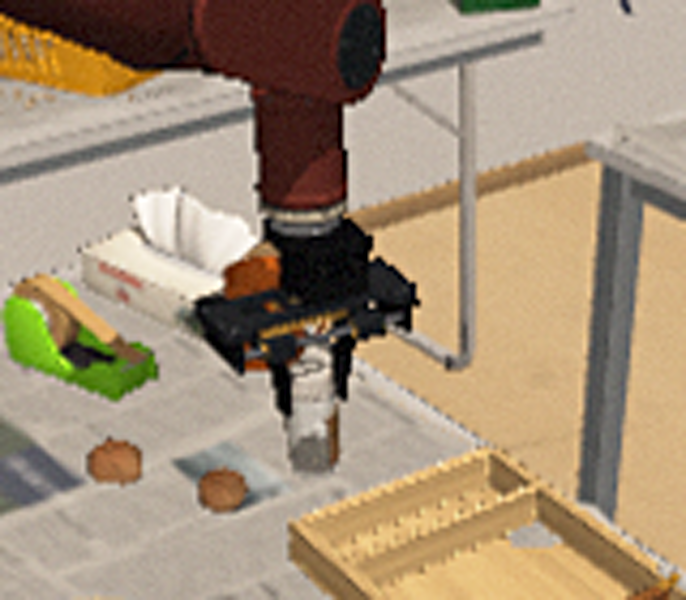

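```bash
python3 -m inch '{"delta_pos":[[0,0,0],[0,0,0],[0,0,0],[0,0,0]],"rot":[[0,0,0],[0,0,0],[0,0,0],[0,0,0]],"hand":[0.2,0.2,0.2,0.2]}' 25
python3 -m inch '{"delta_pos":[[0,-0.3,0],[0,-0.5,0],[0,-0.5,0],[0,-0.5,0]],"rot":[[0,0,0],[0,0,0],[0,0,0],[0,0,0]],"hand":[0.2,0.2,0.2,0.2]}'
```

```text
clock: 12.2
tcp_pos: [603.8, 319.2, 74.2]
eef_rot: [[-0.989, -0.004, -0.146], [0.146, -0.003, -0.989], [0.003, -1.0, 0.003]]
wrist_force: [1.3, -0.4, 2.7]
gripper_width: 48.7
clock: 12.53
tcp_pos: [603.9, 319.4, 129.9]
eef_rot: [[-0.989, -0.004, -0.146], [0.146, -0.003, -0.989], [0.003, -1.0, 0.003]]
wrist_force: [0.2, 1.7, -1.2]
gripper_width: 49.1
```

```bash
python3 -m inch '{"delta_pos":[[0,-0.8,0],[0,-0.8,0],[0,-0.8,0],[0,-0.8,0],[0,-0.8,0],[0,-0.5,0]],"rot":[[0,0,0],[0,0,0],[0,0,0],[0,0,0],[0,0,0],[0,0,0]],"hand":[0.2,0.2,0.2,0.2,0.2,0.2]}'
python3 -c "
from h import *
p=snap('side','d6');p=snap('scene','s6')
d=cv2.imread('pics/d6.png');a=cv2.imread('pics/s6.png');cv2.imwrite('pics/z6.png',np.hstack([cv2.resize(d[120:260,150:290],(400,400),interpolation=cv2.INTER_CUBIC),cv2.resize(a[60:200,140:280],(400,400),interpolation=cv2.INTER_CUBIC)]))"
```

```text
clock: 13.03
tcp_pos: [605.3, 320.2, 268.7]
eef_rot: [[-0.989, 0.001, -0.146], [0.146, -0.001, -0.989], [-0.001, -1.0, 0.001]]
wrist_force: [-0.1, 0.7, -0.3]
gripper_width: 49.1
```

View pics/z6.png

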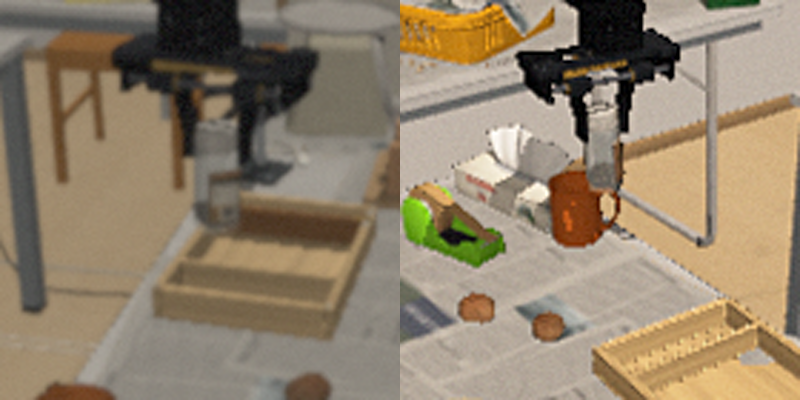

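```bash
python3 -m inch '{"delta_pos":[[0,-0.1,0.9],[0,-0.1,0.9],[0,-0.1,0.9],[0,-0.1,0.9],[0,-0.1,0.9],[0,-0.1,0.9],[0,-0.1,0.9],[0,0,0.9]],"rot":[[0,0,0],[0,0,0],[0,0,0],[0,0,0],[0,0,0],[0,0,0],[0,0,0],[0,0,0]],"hand":[0.2,0.2,0.2,0.2,0.2,0.2,0.2,0.2]}'
python3 -m inch '{"delta_pos":[[0,0,0],[0,0,0]],"rot":[[0,0,0],[0,0,0]],"hand":[0.2,0.2]}'
python3 -c "
from h import *
p=snap('wrist','w7')"
```

```text
clock: 13.8
tcp_pos: [548.4, 167.8, 286.1]
eef_rot: [[-0.967, 0.013, -0.253], [0.252, -0.067, -0.965], [-0.029, -0.998, 0.062]]
wrist_force: [0.4, -0.0, -0.3]
gripper_width: 49.0
clock: 13.97
tcp_pos: [548.7, 168.3, 285.9]
eef_rot: [[-0.967, 0.013, -0.253], [0.252, -0.066, -0.965], [-0.029, -0.998, 0.061]]
wrist_force: [-0.9, -0.3, -0.9]
gripper_width: 48.9
```

View pics/w7.png

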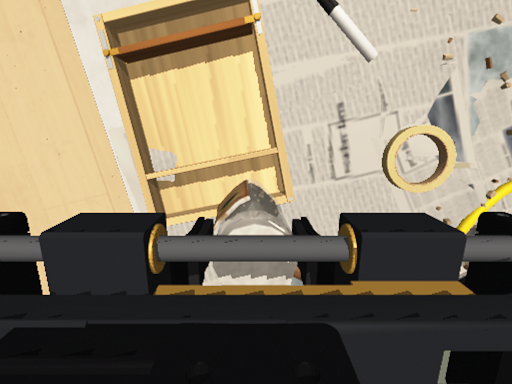

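```bash
for r in 1; do
python3 -m inch '{"delta_pos":[[0,0,0],[0,0,0],[0,0,0],[0,0,0],[0,0,0],[0,0,0],[0,0,0],[0,0,0]],"rot":[[0,1,0],[0,1,0],[0,1,0],[0,1,0],[0,1,0],[0,1,0],[0,1,0],[0,1,0]],"hand":[0.2,0.2,0.2,0.2,0.2,0.2,0.2,0.2]}'
python3 -c "
from h import *
plan((520,-130,290),-157)"
done
```

```text
clock: 14.68
tcp_pos: [549.2, 169.5, 285.5]
eef_rot: [[-0.343, 0.012, -0.939], [0.937, -0.066, -0.343], [-0.066, -0.998, 0.011]]
wrist_force: [-0.6, -0.4, -1.2]
gripper_width: 49.1
t 14.68 tcp [549.2 169.5 285.5] ang 110.1 w 49.1 F [-0.6 -0.4 -1.2] q6 now -98.2 target q6~ 143.0
 rot units [ -0.52 -13.5   -0.35]  delta units AFTER rot [ 4.8  -0.15  8.81]  BEFORE rot [-9.03  0.5   4.35]
```

```bash
python3 -c "
from h import *
plan((520,-130,290),110.1)"
```

```text
t 14.68 tcp [549.2 169.5 285.5] ang 110.1 w 49.1 F [-0.6 -0.4 -1.2] q6 now -98.2 target q6~ -124.1
 rot units [-0.1   0.   -0.55]  delta units AFTER rot [-9.04 -0.15  4.35]  BEFORE rot [-9.03  0.5   4.35]
```

```bash
python3 -m inch '{"delta_pos":[[0,0,0],[-0.9,0,0.43],[-0.9,0,0.43],[-0.9,0,0.43],[-0.9,0,0.43],[-0.9,0,0.43],[-0.9,0,0.43],[-0.9,0,0.43]],"rot":[[-0.1,0,-0.55],[0,0,0],[0,0,0],[0,0,0],[0,0,0],[0,0,0],[0,0,0],[0,0,0]],"hand":[0.2,0.2,0.2,0.2,0.2,0.2,0.2,0.2]}'
python3 -m inch '{"delta_pos":[[-0.9,0,0.43],[-0.9,0,0.43],[-0.9,0,0.43],[0,0,0],[0,0,0],[0,0,0],[0,0,0],[0,0,0]],"rot":[[0,0,0],[0,0,0],[0,0,0],[0,1,0],[0,1,0],[0,1,0],[0,1,0],[0,1,0]],"hand":[0.2,0.2,0.2,0.2,0.2,0.2,0.2,0.2]}' >/dev/null
python3 -m inch '{"delta_pos":[[0,0,0],[0,0,0],[0,0,0],[0,0,0],[0,0,0],[0,0,0],[0,0,0],[0,0,0]],"rot":[[0,1,0],[0,1,0],[0,1,0],[0,1,0],[0,1,0],[0,1,0],[0,1,0],[0,1,0]],"hand":[0.2,0.2,0.2,0.2,0.2,0.2,0.2,0.2]}' >/dev/null
python3 -m inch '{"delta_pos":[[0,0,0],[0,0,0],[0,0,0],[0,0,0],[0,0,0],[0,0,0],[0,0,0],[0,0,0]],"rot":[[0,1,0],[0,1,0],[0,1,0],[0,1,0],[0,1,0],[0,1,0],[0,1,0],[0,1,0]],"hand":[0.2,0.2,0.2,0.2,0.2,0.2,0.2,0.2]}' >/dev/null
python3 -m inch '{"delta_pos":[[0,0,0],[0,0,0],[0,0,0],[0,0,0],[0,0,0],[0,0,0],[0,0,0],[0,0,0]],"rot":[[0,1,0],[0,1,0],[0,1,0],[0,1,0],[0,1,0],[0,1,0],[0,1,0],[0,1,0]],"hand":[0.2,0.2,0.2,0.2,0.2,0.2,0.2,0.2]}' >/dev/null
python3 -m inch '{"delta_pos":[[0,0,0],[0,0,0],[0,0,0],[0,0,0],[0,0,0],[0,0,0]],"rot":[[0,1,0],[0,1,0],[0,1,0],[0,1,0],[0,1,0],[0,1,0]],"hand":[0.2,0.2,0.2,0.2,0.2,0.2]}'
python3 -c "
from h import *
plan((520,-130,290),-157)"
```

```text
clock: 15.35
tcp_pos: [530.5, -40.6, 285.9]
eef_rot: [[-0.35, 0.001, -0.937], [0.937, -0.0, -0.35], [-0.0, -1.0, -0.001]]
wrist_force: [0.5, 0.3, -1.6]
gripper_width: 48.9
clock: 18.52
tcp_pos: [522.9, -128.7, 285.8]
eef_rot: [[-0.65, 0.001, 0.76], [-0.76, 0.0, -0.65], [-0.001, -1.0, 0.0]]
wrist_force: [-0.2, 0.0, -0.3]
gripper_width: 49.1
t 18.52 tcp [ 522.9 -128.7  285.8] ang -130.5 w 49.1 F [-0.2  0.  -0.3] q6 now 108.3 target q6~ 143.0
 rot units [-0.    3.85 -0.01]  delta units AFTER rot [ 0.1  -0.14  0.  ]  BEFORE rot [ 0.09 -0.14 -0.04]
```

```bash
python3 -m inch '{"delta_pos":[[0,0,0],[0,0,0],[0,0,0]],"rot":[[0,1,0],[0,1,0],[0,0,0]],"hand":[0.2,0.2,0.2]}'
python3 -c "
from h import *
p=snap('wrist','w8')
import pickle;pickle.dump(p,open('w8.pkl','wb'))
print(manip.get_state()['joint_positions'])
for z in ['camera','board','filler_20','crate','partition']:
  for r in manip.silhouettes(p,z): print(z,round(r['score'],2),np.round(r['xy']))
"
```

```text
clock: 18.77
tcp_pos: [522.8, -128.8, 285.8]
eef_rot: [[-0.811, 0.001, 0.585], [-0.585, 0.0, -0.811], [-0.001, -1.0, 0.0]]
wrist_force: [0.5, -0.7, -2.4]
gripper_width: 49.3
[-2.22533413e+01 -1.35259646e+00  9.57341312e+01  1.52509931e-02
  8.55845656e+01  1.21568056e+02]
camera 0.65 [215.  18.]
board 0.8 [338. 107.]
filler_20 0.97 [325. 154.]
filler_20 0.9 [352. 129.]
filler_20 0.76 [376.  91.]
filler_20 0.55 [404.  56.]
crate 0.89 [156. 182.]
```

View pics/w8.png

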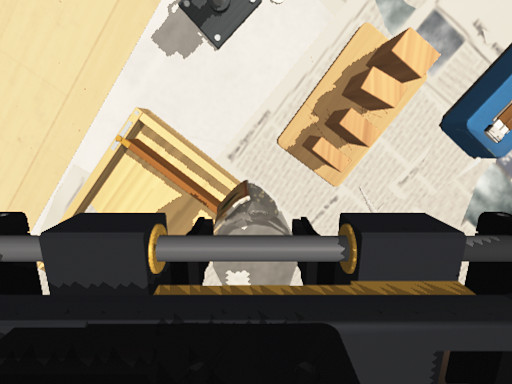

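```bash
python3 -m inch '{"delta_pos":[[0,0,0.8],[0,0,0.8],[0,0,0.8],[0,0,0.8],[0,0,0],[0,0,0]],"rot":[[0,0,0],[0,0,0],[0,0,0],[0,0,0],[0,0,0],[0,0,0]],"hand":[0.2,0.2,0.2,0.2,0.2,0.2]}'
python3 -c "
from h import *
p=snap('wrist','w9')
import pickle;pickle.dump(p,open('w9.pkl','wb'))
a=p['img'][:,:,::-1]
cv2.imwrite('pics/w9a.png',cv2.resize(a[0:215,100:330],(800,748),interpolation=cv2.INTER_CUBIC)[:600])
cv2.imwrite('pics/w9b.png',cv2.resize(a[0:215,270:470],(558,600),interpolation=cv2.INTER_CUBIC))
"
```

```text
clock: 19.57
tcp_pos: [578.8, -207.7, 285.7]
eef_rot: [[-0.809, 0.0, 0.588], [-0.588, 0.0, -0.809], [-0.0, -1.0, -0.0]]
wrist_force: [0.2, 1.2, -1.1]
gripper_width: 48.9
```

View pics/w9.png

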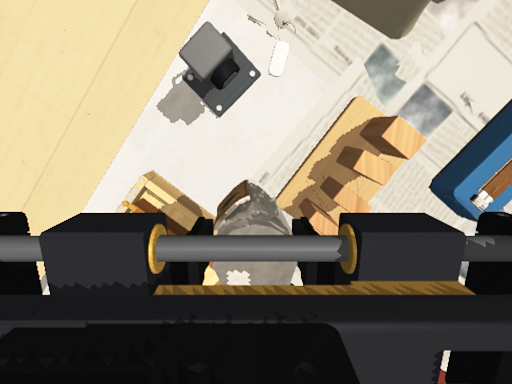

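View pics/w9a.png

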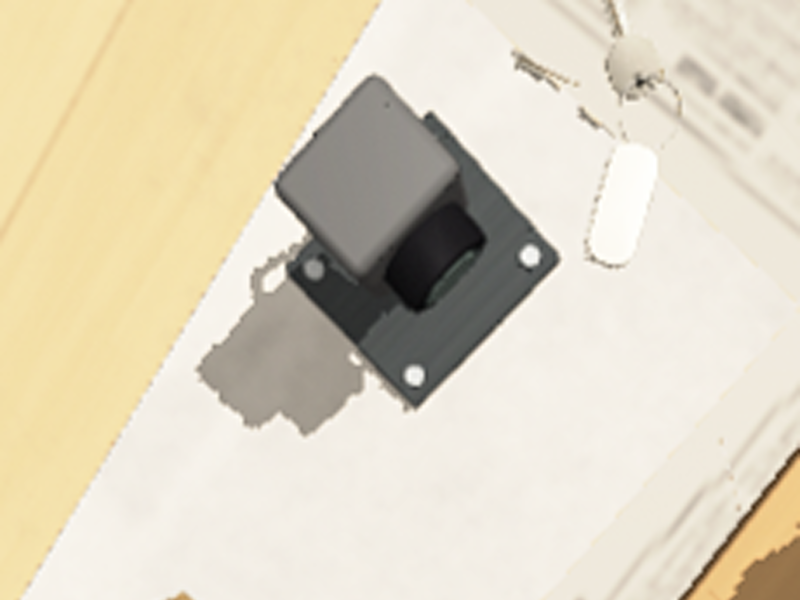

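View pics/w9b.png

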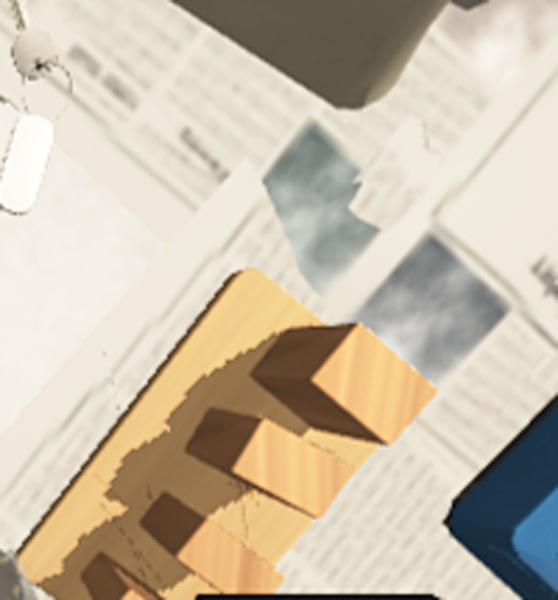

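Run:
```python
from h import *
import pickle
p=pickle.load(open('w9.pkl','rb'))
f=lambda x,y:(100+x/3.478,y/3.479)
ft=[atz(p,f(*u),5) for u in [(558,262),(416,407),(288,268),(430,113)]]
print(np.round(ft,1)); 
for i in range(4):
    e=ft[(i+1)%4]-ft[i];print(round(np.linalg.norm(e),1),round(np.degrees(np.arctan2(e[1],e[0])),1))
print('centre',np.mean(ft,0))
h=[atz(p,f(*u),138) for u in [(375,75),(278,183),(362,278),(462,170)]]
for i in range(4):
    e=h[(i+1)%4]-h[i];print(round(np.linalg.norm(e),1),round(np.degrees(np.arctan2(e[1],e[0])),1))
print(np.round(h,1),np.mean(h,0))
for uv in [(436,285),(455,278)]:
  print('lens',atz(p,f(*uv),115))
s=manip.snapshot('scene');
for z in ['lens','camera']:
  for r in manip.silhouettes(s,z): print(z,r['score'],r['xy'])
cv2.imwrite('pics/s9.png',cv2.resize(s['img'][190:270,300:400,::-1],(750,600),interpolation=cv2.INTER_CUBIC))
```

```text
[[ 649.5 -326.3    5. ]
 [ 665.  -241.     5. ]
 [ 741.9 -256.2    5. ]
 [ 726.5 -341.3    5. ]]
86.6 79.7
78.4 -11.2
86.5 -100.2
78.4 168.9
centre [ 695.72576116 -291.19258283    5.        ]
41.0 79.7
35.2 168.1
42.6 -99.9
34.9 -9.3
[[ 711.9 -315.8  138. ]
 [ 719.2 -275.5  138. ]
 [ 684.8 -268.2  138. ]
 [ 677.4 -310.2  138. ]] [ 698.31174056 -292.41638944  138.        ]
lens [ 669.25233405 -281.12060227  115.        ]
lens [ 665.48738871 -286.47253122  115.        ]
lens 0.9 [348.7, 235.6]
camera 0.67 [353.1, 230.9]
```

View pics/s9.png

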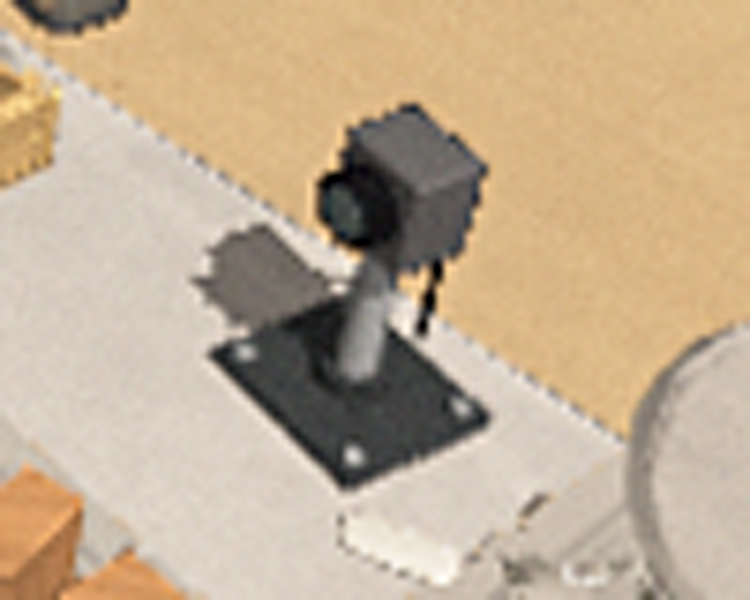

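Run:
```python
from h import *
s=manip.snapshot('scene');d=manip.snapshot('side')
print(atz(s,(345.5,218),115), atz(s,(345.5,218),113))
for r in manip.silhouettes(d,'lens'): print(r['score'],r['xy'])
c=np.array([696,-291.2]);u=np.array([-np.cos(np.radians(-10.5)),-np.sin(np.radians(-10.5))])
lens=c+31*u;view=lens+100*u;print(lens,view,proj(s,[*lens,115]))
```

```text
[ 668.68094875 -286.02241893  115.        ] [ 670.82550787 -284.76340473  113.        ]
0.59 [240.3, 166.1]
[ 665.51909787 -285.55069871] [ 567.19360711 -267.32714616] [344.70301295 218.34558104]
```

```bash
python3 -c "
from h import *
plan((590,-195,74.5),-144.1)"
python3 -m inch '{"delta_pos":[[0,1,0],[0,1,0],[0,1,0],[0,1,0],[0,1,0],[0,0.8,0],[0,0.5,0],[0,0.3,0]],"rot":[[0,0,0],[0,0,0],[0,0,0],[0,0,0],[0,0,0],[0,0,0],[0,0,0],[0,0,0]],"hand":[0.2,0.2,0.2,0.2,0.2,0.2,0.2,0.2]}'
```

```text
t 19.92 tcp [ 578.7 -206.4  286.9] ang -143.9 w 49.0 F [ 0.6  0.4 -1.5] q6 now 117.0 target q6~ 125.8
 rot units [-0.01  0.02 -0.01]  delta units AFTER rot [-0.53  7.08 -0.08]  BEFORE rot [-0.52  7.08 -0.1 ]
clock: 20.58
tcp_pos: [577.4, -206.0, 85.8]
eef_rot: [[-0.809, -0.002, 0.588], [-0.588, 0.001, -0.809], [0.001, -1.0, -0.002]]
wrist_force: [-0.7, 0.1, -1.3]
gripper_width: 48.6
```

```bash
python3 -m inch '{"delta_pos":[[0,0.2,0],[0,0.1,0],[0,0.05,0],[0,0,0]],"rot":[[0,0,0],[0,0,0],[0,0,0],[0,0,0]],"hand":[0.2,0.2,0.2,0.2]}'
python3 -m inch '{"delta_pos":[[0,0,0],[0,0,0],[0,0,0],[0,0,0],[0,0,0]],"rot":[[0,0,0],[0,0,0],[0,0,0],[0,0,0],[0,0,0]],"hand":[0.8,0.8,0.8,0.8,0.8]}'
```

```text
clock: 20.92
tcp_pos: [579.7, -207.4, 79.0]
eef_rot: [[-0.809, 0.003, 0.588], [-0.588, -0.001, -0.809], [-0.001, -1.0, 0.003]]
wrist_force: [-0.2, 0.3, -1.7]
gripper_width: 49.1
clock: 21.33
tcp_pos: [579.3, -207.3, 78.4]
eef_rot: [[-0.809, 0.002, 0.588], [-0.588, -0.001, -0.809], [-0.001, -1.0, 0.002]]
wrist_force: [0.2, -1.1, -0.2]
gripper_width: 68.1
```

```bash
python3 -m inch '{"delta_pos":[[0,0.14,0],[0,0,0],[0,0,0],[0,0,0],[0,0,0]],"rot":[[0,0.8,0],[0,0.8,0],[0,0.8,0],[0,0.8,0],[0,0,0]],"hand":[0.8,0.8,0.8,0.8,0.8]}'
python3 -c "
from h import *
a=snap('scene','s10')['img'][190:290,230:360,::-1];d=snap('side','d10')['img'][110:210,200:320,::-1]
cv2.imwrite('pics/z10.png',np.hstack([cv2.resize(a,(400,308),interpolation=cv2.INTER_CUBIC),cv2.resize(d,(370,308),interpolation=cv2.INTER_CUBIC)]))"
```

```text
clock: 21.75
tcp_pos: [579.1, -207.2, 73.8]
eef_rot: [[-0.971, 0.001, 0.239], [-0.239, -0.001, -0.971], [-0.001, -1.0, 0.001]]
wrist_force: [0.0, 0.6, 0.5]
gripper_width: 69.4
```

View pics/z10.png

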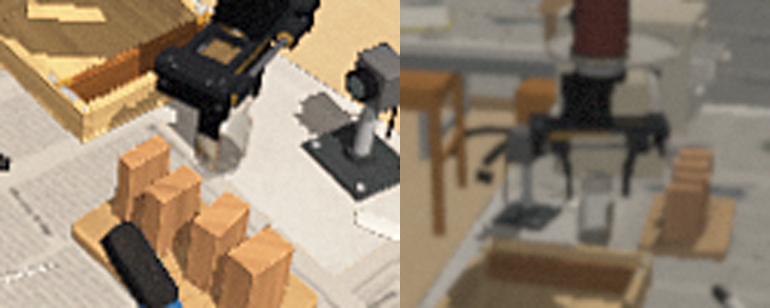

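```bash
python3 -m inch '{"delta_pos":[[0,0,0],[0,0,0],[0,0,0],[0,0,0],[0,0,0],[0,0,0],[0,0,0]],"rot":[[0,0,0],[0,0,0],[0,0,0],[0,0,0],[0,0,0],[0,0,0],[0,0,0]],"hand":[0.2,0.2,0.2,0.2,0.2,0.2,0.2]}'
python3 -m inch '{"delta_pos":[[0,-0.3,0],[0,-0.5,0],[0,-0.6,0],[0,-0.6,0],[0,0,0]],"rot":[[0,0,0],[0,0.3,0],[0,0.28,0],[0,0,0],[0,0,0]],"hand":[0.2,0.2,0.2,0.2,0.2]}'
python3 -c "
from h import *
plan((568.7,-267.5,134),-170)"
```

```text
clock: 22.43
tcp_pos: [579.1, -207.1, 73.8]
eef_rot: [[-0.97, 0.001, 0.242], [-0.242, -0.001, -0.97], [-0.001, -1.0, 0.001]]
wrist_force: [0.1, -0.3, -0.4]
gripper_width: 46.5
clock: 22.85
tcp_pos: [581.4, -208.3, 138.6]
eef_rot: [[-0.985, 0.008, 0.174], [-0.174, -0.004, -0.985], [-0.007, -1.0, 0.005]]
wrist_force: [1.1, -0.1, 0.3]
gripper_width: 46.6
t 22.85 tcp [ 581.4 -208.3  138.6] ang -170.0 w 46.6 F [ 1.1 -0.1  0.3] q6 now 143.0 target q6~ 144.8
 rot units [-0.04  0.   -0.06]  delta units AFTER rot [0.76 0.15 1.87]  BEFORE rot [0.76 0.16 1.87]
```

```bash
python3 -m inch '{"delta_pos":[[0.15,0,0.37],[0.15,0,0.37],[0.15,0.05,0.37],[0.15,0.05,0.37],[0.16,0.05,0.38],[0,0,0]],"rot":[[-0.04,0,-0.06],[0,0,0],[0,0,0],[0,0,0],[0,0,0],[0,0,0]],"hand":[0.2,0.2,0.2,0.2,0.2,0.2]}'
python3 -c "
from h import *
plan((568.7,-267.5,134),-170)
a=snap('scene','s11')['img'][190:290,270:370,::-1];d=snap('side','d11')['img'][110:210,200:300,::-1]
cv2.imwrite('pics/z11.png',np.hstack([cv2.resize(a,(400,400),interpolation=cv2.INTER_CUBIC),cv2.resize(d,(400,400),interpolation=cv2.INTER_CUBIC)]))"
```

```text
clock: 23.35
tcp_pos: [564.6, -268.8, 127.8]
eef_rot: [[-0.985, -0.009, 0.171], [-0.171, 0.003, -0.985], [0.008, -1.0, -0.004]]
wrist_force: [0.5, 0.3, -1.5]
gripper_width: 46.5
t 23.35 tcp [ 564.6 -268.8  127.8] ang -170.1 w 46.5 F [ 0.5  0.3 -1.5] q6 now 137.6 target q6~ 144.8
 rot units [ 0.04 -0.02  0.07]  delta units AFTER rot [-0.14 -0.21 -0.02]  BEFORE rot [-0.14 -0.21 -0.02]
```

View pics/z11.png

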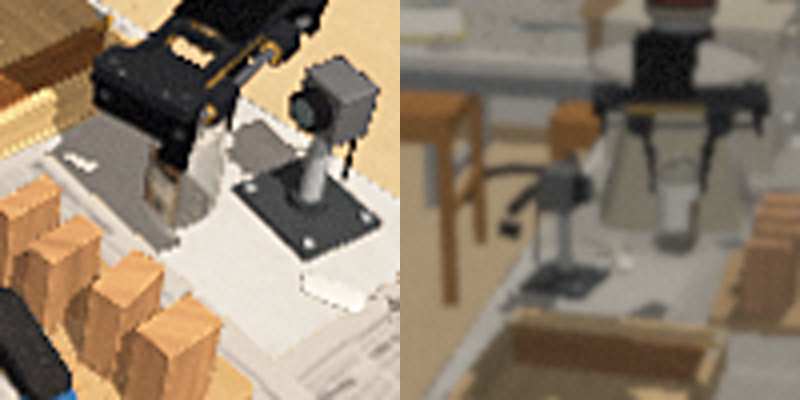

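```bash
python3 -m inch '{"delta_pos":[[-0.12,-0.2,0],[0,0,0],[0,0,0],[0,0,0],[0,0,0],[0,0,0],[0,0,0],[0,0,0]],"rot":[[0.04,0,0.07],[0,0,0],[0,0,0],[0,0,0],[0,0,0],[0,0,0],[0,0,0],[0,0,0]],"hand":[0.2,0.2,0.2,0.2,0.2,0.2,0.2,0.2]}'
python3 - <<'E'
from h import *
plan((568.7,-267.5,134),-170)
s=snap('scene');a=s['img'][200:260,285:345,::-1]
cv2.imwrite('pics/z12.png',cv2.resize(a,(600,600),interpolation=cv2.INTER_CUBIC))
c=np.array(manip.get_state()['tcp_pos'])[:2]
for an in (125,169.5,-147,-142):
  for z in (80,105,130): print(an,z,np.round((proj(s,[c[0]+22*np.cos(np.radians(an)),c[1]+22*np.sin(np.radians(an)),z])-[285,200])*10))
E
```

```text
clock: 24.12
tcp_pos: [569.7, -265.3, 135.1]
eef_rot: [[-0.985, 0.002, 0.174], [-0.174, -0.0, -0.985], [-0.002, -1.0, 0.001]]
wrist_force: [-0.5, -0.4, -1.0]
gripper_width: 46.6
t 24.12 tcp [ 569.7 -265.3  135.1] ang -170.0 w 46.6 F [-0.5 -0.4 -1. ] q6 now 137.8 target q6~ 144.8
 rot units [-0.01  0.   -0.02]  delta units AFTER rot [0.05 0.04 0.07]  BEFORE rot [0.05 0.04 0.07]
125 80 [240. 354.]
125 105 [250. 292.]
125 130 [261. 228.]
169.5 80 [254. 394.]
169.5 105 [265. 331.]
169.5 130 [275. 267.]
-147 80 [302. 420.]
-147 105 [314. 357.]
-147 130 [325. 292.]
-142 80 [309. 421.]
-142 105 [320. 358.]
-142 130 [332. 293.]
```

View pics/z12.png

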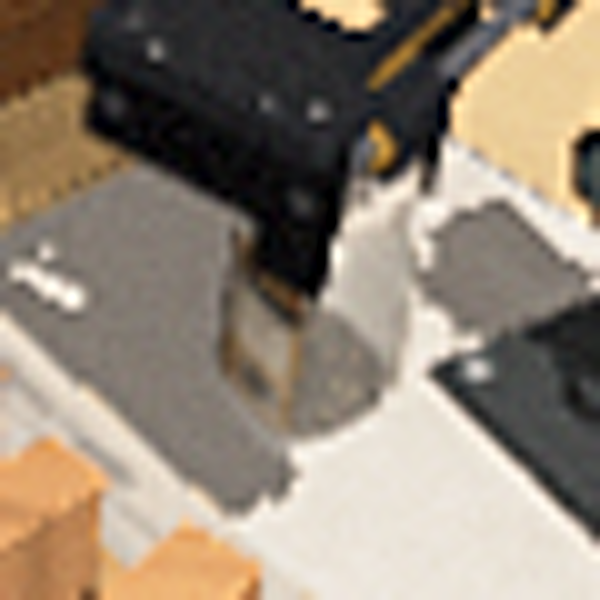

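```bash
python3 -m inch '{"delta_pos":[[0,0.03,0.05],[0,0,0],[0,0,0],[0,0,0],[0,0,0],[0,0,0],[0,0,0],[0,0,0]],"rot":[[0,-0.44,0],[0,0,0],[0,0,0],[0,0,0],[0,0,0],[0,0,0],[0,0,0],[0,0,0]],"hand":[0.2,0.2,0.2,0.2,0.2,0.2,0.2,0.2]}'
python3 -m inch '{"delta_pos":[[0,0,0],[0,0,0],[0,0,0],[0,0,0],[0,0,0],[0,0,0],[0,0,0],[0,0,0]],"rot":[[0,0,0],[0,0,0],[0,0,0],[0,0,0],[0,0,0],[0,0,0],[0,0,0],[0,-0.5,0]],"hand":[0.2,0.2,0.2,0.2,0.2,0.2,0.2,0.2]}'
python3 -m inch '{"delta_pos":[[0,0,0],[0,0,0],[0,0,0],[0,0,0],[0,0,0],[0,0,0],[0,0,0],[0,0,0]],"rot":[[0,-0.9,0],[0,-0.9,0],[0,-0.9,0],[0,-0.9,0],[0,-0.9,0],[0,-0.9,0],[0,-0.9,0],[0,-0.9,0]],"hand":[0.2,0.2,0.2,0.2,0.2,0.2,0.2,0.2]}'
python3 -m inch '{"delta_pos":[[0,0,0],[0,0,0],[0,0,0],[0,0,0],[0,0,0],[0,0,0],[0,0,0],[0,0,0]],"rot":[[0,-0.9,0],[0,-0.9,0],[0,-0.9,0],[0,-0.9,0],[0,-0.9,0],[0,-0.5,0],[0,-0.39,0],[0,0,0]],"hand":[0.2,0.2,0.2,0.2,0.2,0.2,0.2,0.2]}'
python3 -c "
from h import *
plan((569.7,-267,134),-77)"
```

```text
clock: 24.83
tcp_pos: [570.1, -266.8, 134.3]
eef_rot: [[-0.974, 0.002, 0.225], [-0.225, -0.0, -0.974], [-0.002, -1.0, 0.001]]
wrist_force: [-0.0, 0.2, -1.0]
gripper_width: 46.6
clock: 25.5
tcp_pos: [570.0, -266.9, 134.3]
eef_rot: [[-0.959, 0.002, 0.283], [-0.283, -0.0, -0.959], [-0.002, -1.0, 0.001]]
wrist_force: [1.0, -0.5, -1.7]
gripper_width: 46.5
clock: 26.17
tcp_pos: [570.1, -266.9, 134.3]
eef_rot: [[-0.402, 0.002, 0.916], [-0.916, -0.0, -0.402], [-0.001, -1.0, 0.002]]
wrist_force: [-0.4, 0.0, -1.8]
gripper_width: 46.6
clock: 26.83
tcp_pos: [570.0, -266.9, 134.2]
eef_rot: [[0.227, 0.002, 0.974], [-0.974, -0.0, 0.227], [0.001, -1.0, 0.002]]
wrist_force: [0.7, 0.4, -0.6]
gripper_width: 46.8
t 26.83 tcp [ 570.  -266.9  134.2] ang -76.9 w 46.8 F [ 0.7  0.4 -0.6] q6 now 44.6 target q6~ 51.9
 rot units [-0.02  0.02  0.01]  delta units AFTER rot [ 0.    0.01 -0.01]  BEFORE rot [ 0.    0.01 -0.01]
```

Quarter 1 reached. Check the back label in the scene view (should be at about −105° now), then hold.

Run:
```python
from h import *
s=snap('scene');a=s['img'][200:260,285:345,::-1]
cv2.imwrite('pics/z13.png',cv2.resize(a,(600,600),interpolation=cv2.INTER_CUBIC))
c=np.array(manip.get_state()['tcp_pos'])[:2]
for an in (-147,-103,-59):
  for z in (75,100,120): print(an,z,np.round((proj(s,[c[0]+22*np.cos(np.radians(an)),c[1]+22*np.sin(np.radians(an)),z])-[285,200])*10))
```

```text
-147 75 [305. 434.]
-147 100 [316. 372.]
-147 120 [325. 321.]
-103 75 [361. 432.]
-103 100 [373. 370.]
-103 120 [383. 318.]
-59 75 [391. 403.]
-59 100 [403. 341.]
-59 120 [414. 289.]
```

View pics/z13.png

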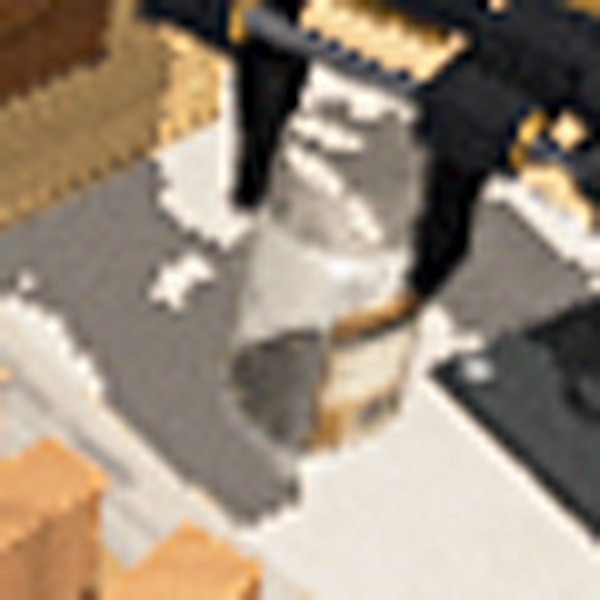

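```bash
python3 -m inch '{"delta_pos":[[0,0,0],[0,0,0],[0,0,0],[0,0,0],[0,0,0],[0,0,0],[0,0,0],[0,0,0]],"rot":[[0,0,0],[0,0,0],[0,0,0],[0,0,0],[0,0,0],[0,0,0],[0,0,0],[0,0,0]],"hand":[0.2,0.2,0.2,0.2,0.2,0.2,0.2,0.2]}'
```

```text
clock: 27.55
tcp_pos: [570.0, -266.9, 134.3]
eef_rot: [[0.225, 0.002, 0.974], [-0.974, -0.0, 0.225], [0.001, -1.0, 0.002]]
wrist_force: [-0.1, 0.5, -0.7]
gripper_width: 46.5
```

```bash
python3 -m inch '{"delta_pos":[[0,0,0],[0,0,0],[0,0,0],[0,0,0],[0,0,0],[0,0,0],[0,0,0],[0,0,0]],"rot":[[0,0,0],[0,0,0],[0,0,0],[0,0,0],[0,0,0],[0,-0.5,0],[0,-0.9,0],[0,-0.9,0]],"hand":[0.2,0.2,0.2,0.2,0.2,0.2,0.2,0.2]}' >/dev/null
python3 -m inch '{"delta_pos":[[0,0,0],[0,0,0],[0,0,0],[0,0,0],[0,0,0],[0,0,0],[0,0,0],[0,0,0]],"rot":[[0,-0.9,0],[0,-0.9,0],[0,-0.9,0],[0,-0.9,0],[0,-0.9,0],[0,-0.9,0],[0,-0.9,0],[0,-0.9,0]],"hand":[0.2,0.2,0.2,0.2,0.2,0.2,0.2,0.2]}' >/dev/null
python3 -m inch '{"delta_pos":[[0,0,0],[0,0,0],[0,0,0],[0,0,0],[0,0,0],[0,0,0],[0,0,0],[0,0,0]],"rot":[[0,-0.9,0],[0,-0.9,0],[0,-0.9,0],[0,-0.5,0],[0,-0.39,0],[0,0,0],[0,0,0],[0,0,0]],"hand":[0.2,0.2,0.2,0.2,0.2,0.2,0.2,0.2]}'
python3 -m inch '{"delta_pos":[[0,0,0],[0,0,0],[0,0,0],[0,0,0],[0,0,0],[0,0,0],[0,0,0],[0,0,0]],"rot":[[0,0,0],[0,0,0],[0,0,0],[0,0,0],[0,0,0],[0,0,0],[0,0,0],[0,0,0]],"hand":[0.2,0.2,0.2,0.2,0.2,0.2,0.2,0.2]}'
python3 -m inch '{"delta_pos":[[0,0,0],[0,0,0],[0,0,0],[0,0,0],[0,0,0],[0,0,0],[0,0,0],[0,0,0]],"rot":[[0,0,0],[0,0,0],[0,0,0],[0,0,0],[0,0,0],[0,-0.5,0],[0,-0.9,0],[0,-0.9,0]],"hand":[0.2,0.2,0.2,0.2,0.2,0.2,0.2,0.2]}' >/dev/null
python3 -m inch '{"delta_pos":[[0,0,0],[0,0,0],[0,0,0],[0,0,0],[0,0,0],[0,0,0],[0,0,0],[0,0,0]],"rot":[[0,-0.9,0],[0,-0.9,0],[0,-0.9,0],[0,-0.9,0],[0,-0.9,0],[0,-0.9,0],[0,-0.9,0],[0,-0.9,0]],"hand":[0.2,0.2,0.2,0.2,0.2,0.2,0.2,0.2]}' >/dev/null
python3 -m inch '{"delta_pos":[[0,0,0],[0,0,0],[0,0,0],[0,0,0],[0,0,0],[0,0,0],[0,0,0],[0,0,0]],"rot":[[0,-0.9,0],[0,-0.9,0],[0,-0.9,0],[0,-0.5,0],[0,-0.39,0],[0,0,0],[0,0,0],[0,0,0]],"hand":[0.2,0.2,0.2,0.2,0.2,0.2,0.2,0.2]}'
python3 -m inch '{"delta_pos":[[0,0,0],[0,0,0],[0,0,0],[0,0,0],[0,0,0],[0,0,0],[0,0,0],[0,0,0]],"rot":[[0,0,0],[0,0,0],[0,0,0],[0,0,0],[0,0,0],[0,0,0],[0,0,0],[0,0,0]],"hand":[0.2,0.2,0.2,0.2,0.2,0.2,0.2,0.2]}'
python3 -m inch '{"delta_pos":[[0,0,0],[0,0,0],[0,0,0],[0,0,0],[0,0,0],[0,0,0]],"rot":[[0,0,0],[0,0,0],[0,0,0],[0,0,0],[0,0,0],[0,0,0]],"hand":[0.2,0.2,0.2,0.2,0.2,0.2]}' >/dev/null
python3 -c "
from h import *
plan((570,-267,134),103)
a=snap('scene')['img'][180:270,270:370,::-1]
cv2.imwrite('pics/z14.png',cv2.resize(a,(600,540),interpolation=cv2.INTER_CUBIC))"
```

```text
clock: 29.55
tcp_pos: [570.1, -266.9, 134.3]
eef_rot: [[0.975, 0.002, -0.224], [0.224, -0.0, 0.975], [0.002, -1.0, -0.001]]
wrist_force: [-1.1, -0.1, -1.1]
gripper_width: 47.0
clock: 30.22
tcp_pos: [570.1, -266.8, 134.3]
eef_rot: [[0.974, 0.002, -0.226], [0.226, -0.0, 0.974], [0.002, -1.0, -0.001]]
wrist_force: [-0.4, -0.4, -1.4]
gripper_width: 46.6
clock: 32.22
tcp_pos: [570.0, -266.9, 134.3]
eef_rot: [[-0.224, 0.002, -0.975], [0.975, -0.0, -0.224], [-0.001, -1.0, -0.002]]
wrist_force: [-0.4, -0.5, -0.7]
gripper_width: 46.8
clock: 32.88
tcp_pos: [570.1, -266.8, 134.3]
eef_rot: [[-0.226, 0.002, -0.974], [0.974, -0.0, -0.226], [-0.001, -1.0, -0.002]]
wrist_force: [-0.1, 0.4, -1.4]
gripper_width: 46.8
t 33.38 tcp [ 570.  -266.9  134.3] ang 103.0 w 46.4 F [ 0.1  0.7 -1.2] q6 now -135.3 target q6~ -128.1
 rot units [ 0.02  0.01 -0.01]  delta units AFTER rot [-0.    0.01  0.  ]  BEFORE rot [-0.    0.01  0.  ]
```

View pics/z14.png

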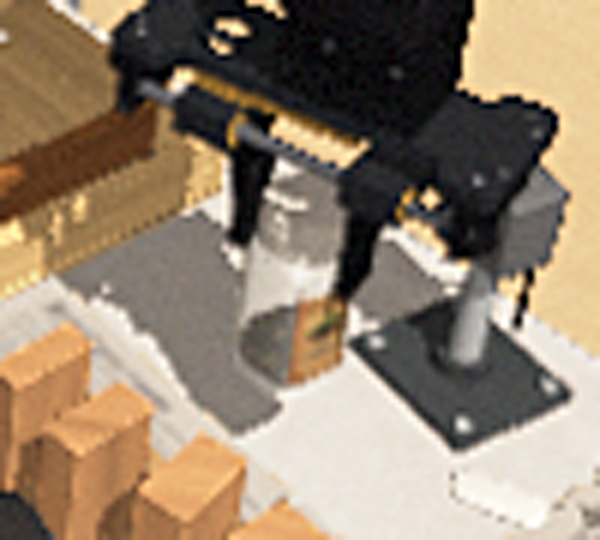

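```bash
python3 -m inch '{"delta_pos":[[0,-0.8,0],[0,-0.9,0],[0,-0.9,0],[0,-0.9,0],[0,-0.9,0],[0,-0.6,0],[0,-0.3,0],[0,0,0]],"rot":[[0,0,0],[0,0,0],[0,0,0],[0,0,0],[0,1,0],[0,1,0],[0,1,0],[0,1,0]],"hand":[0.2,0.2,0.2,0.2,0.2,0.2,0.2,0.2]}' >/dev/null
python3 -m inch '{"delta_pos":[[0,0,0],[0,0,0],[0,0,0],[0,0,0],[0,0,0],[0,0,0],[0,0,0],[0,0,0]],"rot":[[0,1,0],[0,1,0],[0,1,0],[0,1,0],[0,1,0],[0,1,0],[0,1,0],[0,1,0]],"hand":[0.2,0.2,0.2,0.2,0.2,0.2,0.2,0.2]}' >/dev/null
python3 -m inch '{"delta_pos":[[0,0,0],[0,0,0],[0,0,0],[0,0,0]],"rot":[[0,1,0],[0,1,0],[0,1,0],[0,0.4,0]],"hand":[0.2,0.2,0.2,0.2]}'
python3 -c "
from h import *
plan((600,-60,290),-2.7)"
```

```text
clock: 35.1
tcp_pos: [569.7, -266.8, 293.2]
eef_rot: [[0.998, 0.002, 0.056], [-0.056, -0.0, 0.998], [0.002, -1.0, -0.0]]
wrist_force: [-0.4, -0.4, -1.5]
gripper_width: 47.0
t 35.1 tcp [ 569.7 -266.8  293.2] ang -3.2 w 47.0 F [-0.4 -0.4 -1.5] q6 now -29.1 target q6~ -3.0
 rot units [ 0.   -0.07  0.02]  delta units AFTER rot [0.69 0.11 6.93]  BEFORE rot [0.63 0.11 6.94]
```

```bash
python3 -m inch '{"delta_pos":[[0.08,0,0.87],[0.08,0,0.87],[0.08,0,0.87],[0.08,0,0.87],[0.08,0,0.87],[0.08,0,0.87],[0.08,0,0.87],[0.08,0,0.87]],"rot":[[0,-0.07,0],[0,0,0],[0,0,0],[0,0,0],[0,0,0],[0,0,0],[0,0,0],[0,0,0]],"hand":[0.2,0.2,0.2,0.2,0.2,0.2,0.2,0.2]}'
python3 -m inch '{"delta_pos":[[0,0,0],[0,0,0],[0,0,0]],"rot":[[0,0,0],[0,0,0],[0,0,0]],"hand":[0.2,0.2,0.2]}'
python3 -c "
from h import *
p=snap('wrist','w15')
import pickle;pickle.dump(p,open('w15.pkl','wb'))
plan((600,-60,290),-2.7)
a=p['img'][:,:,::-1]
cv2.imwrite('pics/w15a.png',cv2.resize(a[0:215,140:400],(780,645),interpolation=cv2.INTER_CUBIC)[:600])
"
```

```text
clock: 35.77
tcp_pos: [597.7, -57.7, 293.4]
eef_rot: [[0.999, 0.003, 0.041], [-0.041, -0.0, 0.999], [0.003, -1.0, -0.0]]
wrist_force: [-0.5, -0.1, -1.5]
gripper_width: 46.4
clock: 36.02
tcp_pos: [597.6, -59.3, 293.3]
eef_rot: [[0.999, 0.002, 0.041], [-0.041, -0.001, 0.999], [0.002, -1.0, -0.001]]
wrist_force: [-0.6, -0.1, -1.2]
gripper_width: 46.3
t 36.07 tcp [597.6 -59.8 293.2] ang -2.4 w 46.5 F [ 0.  -0.1 -1.7] q6 now -10.8 target q6~ -3.0
 rot units [0.01 0.05 0.02]  delta units AFTER rot [ 0.08  0.11 -0.  ]  BEFORE rot [ 0.08  0.11 -0.  ]
```

View pics/w15a.png

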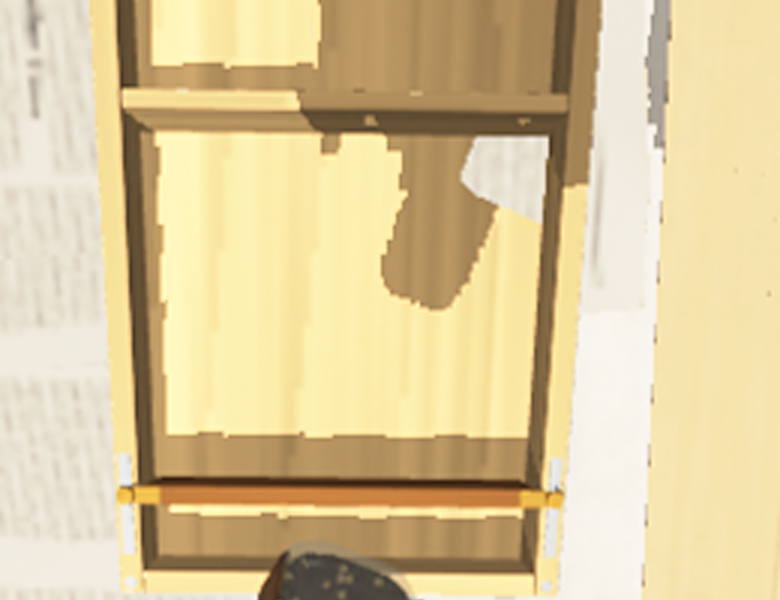

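```bash
python3 - <<'E'
from h import *
import pickle
p=pickle.load(open('w15.pkl','rb'))
f=lambda x,y:(140+x/3,y/3)
for n,uv,z in [('outL a',(95,60),46),('outL b',(117,560),46),('inL a',(120,100),46),('inL b',(143,570),46),('outR a',(599,60),46),('outR b',(558,560),46),('inR a',(570,100),46),('inR b',(535,570),46),
 ('div far L',(125,90),46),('div near L',(130,110),46),('div far R',(560,94),46),('div near R',(555,112),46),
 ('part far',(340,486),46),('part near',(340,505),46),('endw in L',(160,570),46),('endw in R',(520,571),46),('endw out',(200,596),46),('floor/part near',(340,517),6),('floor/endw',(230,556),6)]:
    print(n,np.round(atz(p,f(*uv),z),1))
E
python3 -c "
import cv2
d=cv2.imread('pics/w15.png');cv2.imwrite('pics/w15b.png',cv2.resize(d[150:210,170:340],(800,600)[:2] if 0 else (800,282),interpolation=cv2.INTER_CUBIC))"
```

```text
outL a [499.8 145.4  46. ]
outL b [485.9 -79.1  46. ]
inL a [509.1 129.2  46. ]
inL b [498.5 -84.8  46. ]
outR a [721.1 136.6  46. ]
outR b [708.6 -88.2  46. ]
inR a [708.8 121.3  46. ]
inR b [697.  -92.9  46. ]
div far L [511.7 133.1  46. ]
div near L [513.1 125.1  46. ]
div far R [704.3 123.8  46. ]
div near R [702.3 116.7  46. ]
part far [599.9 -46.3  46. ]
part near [599.5 -55.7  46. ]
endw in L [507.1 -85.1  46. ]
endw in R [689.4 -93.1  46. ]
endw out [526.2 -99.6  46. ]
floor/part near [599.3 -68.4   6. ]
floor/endw [537.5 -87.8   6. ]
```

View pics/w15b.png

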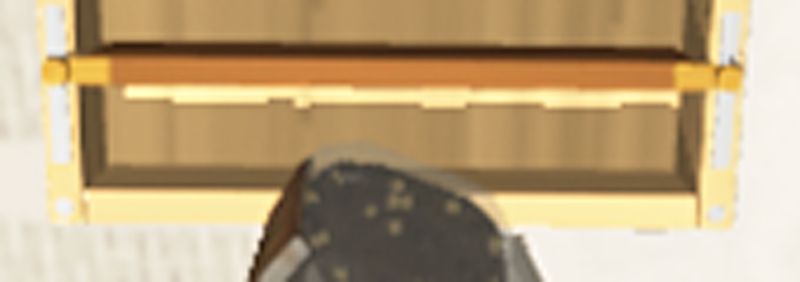

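```bash
python3 -m inch '{"delta_pos":[[0.02,0,0.92],[0.02,0,0.92],[0.02,0,0.92],[0.02,0,0.92],[0.02,0,0.92],[0.02,0,0.92],[0.01,0,0.92],[0.01,0,0.92]],"rot":[[0,0,0],[0,0,0],[0,0,0],[0,0,0],[0,0,0],[0,0,0],[0,0,0],[0,0,0]],"hand":[0.2,0.2,0.2,0.2,0.2,0.2,0.2,0.2]}'
python3 -m inch '{"delta_pos":[[0,0.9,0],[0,0.9,0],[0,0.9,0],[0,0.9,0],[0,0.9,0],[0,0.8,0],[0,0.5,0],[0,0,0]],"rot":[[0,0,0],[0,0,0],[0,0,0],[0,0,0],[0,0,0],[0,0,0],[0,0,0],[0,0,0]],"hand":[0.2,0.2,0.2,0.2,0.2,0.2,0.2,0.2]}'
python3 -c "
from h import *
plan((610,161.7,80),-2.7)"
```

```text
clock: 36.73
tcp_pos: [611.4, 161.2, 293.2]
eef_rot: [[0.999, 0.003, 0.043], [-0.043, -0.001, 0.999], [0.003, -1.0, -0.001]]
wrist_force: [1.5, -0.2, -2.0]
gripper_width: 46.4
clock: 37.4
tcp_pos: [608.6, 159.4, 114.2]
eef_rot: [[0.999, -0.006, 0.043], [-0.043, -0.002, 0.999], [-0.005, -1.0, -0.002]]
wrist_force: [-0.7, -0.6, -2.3]
gripper_width: 46.4
t 37.4 tcp [608.6 159.4 114.2] ang -2.5 w 46.4 F [-0.7 -0.6 -2.3] q6 now 10.0 target q6~ 17.5
 rot units [ 0.02  0.03 -0.05]  delta units AFTER rot [0.04 1.14 0.08]  BEFORE rot [0.05 1.14 0.08]
```

```bash
python3 -m inch '{"delta_pos":[[0.04,0.4,0.06],[0,0.35,0],[0,0.2,0],[0,0.1,0],[0,0.05,0],[0,0,0]],"rot":[[0.02,0.03,-0.05],[0,0,0],[0,0,0],[0,0,0],[0,0,0],[0,0,0]],"hand":[0.2,0.2,0.2,0.2,0.2,0.2]}'
python3 -c "
from h import *
plan((610,161.7,80),-2.7)
a=snap('side')['img'][170:260,190:290,::-1]
cv2.imwrite('pics/z16.png',cv2.resize(a,(600,540),interpolation=cv2.INTER_CUBIC))"
```

```text
clock: 37.9
tcp_pos: [613.0, 163.0, 86.4]
eef_rot: [[0.999, 0.009, 0.045], [-0.045, 0.002, 0.999], [0.008, -1.0, 0.002]]
wrist_force: [-0.0, -0.5, -0.9]
gripper_width: 46.5
t 37.9 tcp [613.  163.   86.4] ang -2.6 w 46.5 F [-0.  -0.5 -0.9] q6 now 10.3 target q6~ 17.5
 rot units [-0.02  0.02  0.07]  delta units AFTER rot [-0.1   0.21 -0.05]  BEFORE rot [-0.1   0.21 -0.05]
```

View pics/z16.png

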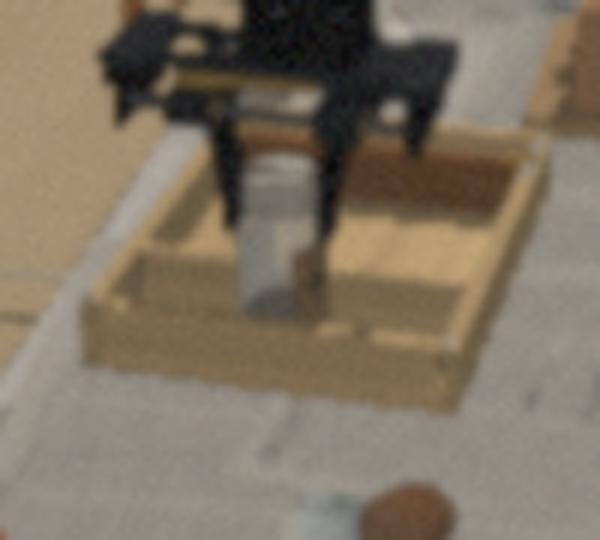

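```bash
python3 -m inch '{"delta_pos":[[-0.05,0.1,0],[0,0.07,0],[0,0.03,0],[0,0,0],[0,0,0]],"rot":[[0,0,0],[0,0,0],[0,0,0],[0,0,0],[0,0,0]],"hand":[0.2,0.2,0.2,0.2,0.2]}'
python3 -c "
from h import *
plan((610,161.7,80),-2.7)"
```

```text
clock: 38.37
tcp_pos: [611.4, 163.2, 80.2]
eef_rot: [[0.999, 0.008, 0.045], [-0.045, 0.002, 0.999], [0.008, -1.0, 0.002]]
wrist_force: [0.1, 0.5, -1.0]
gripper_width: 46.6
t 38.37 tcp [611.4 163.2  80.2] ang -2.6 w 46.6 F [ 0.1  0.5 -1. ] q6 now 10.3 target q6~ 17.5
 rot units [-0.02  0.02  0.07]  delta units AFTER rot [-0.04  0.01 -0.05]  BEFORE rot [-0.04  0.01 -0.05]
```

```bash
python3 -m inch '{"delta_pos":[[0,0.04,0],[0,0.03,0],[0,0,0],[0,0,0]],"rot":[[-0.02,0,0.07],[0,0,0],[0,0,0],[0,0,0]],"hand":[0.2,0.2,0.2,0.2]}'
python3 -m inch '{"delta_pos":[[0,0,0],[0,0,0],[0,0,0],[0,0,0],[0,0,0]],"rot":[[0,0,0],[0,0,0],[0,0,0],[0,0,0],[0,0,0]],"hand":[0.9,0.9,0.9,0.9,0.9]}'
python3 -m inch '{"delta_pos":[[0,-0.5,0],[0,-0.9,0],[0,-0.9,0],[0,-0.9,0],[0,-0.9,0],[0,-0.6,0]],"rot":[[0,0,0],[0,0,0],[0,0,0],[0,0,0],[0,0,0],[0,0,0]],"hand":[1,1,1,1,1,1]}'
python3 -c "
from h import *
a=snap('side')['img'][170:300,190:290,::-1];d=snap('scene')['img'][130:230,150:310,::-1]
cv2.imwrite('pics/z17.png',np.hstack([cv2.resize(a,(308,400),interpolation=cv2.INTER_CUBIC),cv2.resize(d,(480,400),interpolation=cv2.INTER_CUBIC)]))"
```

```text
clock: 38.7
tcp_pos: [612.0, 163.4, 79.7]
eef_rot: [[0.999, 0.001, 0.045], [-0.045, -0.0, 0.999], [0.001, -1.0, -0.0]]
wrist_force: [-3.5, -0.5, 6.3]
gripper_width: 46.6
clock: 39.12
tcp_pos: [611.4, 163.2, 77.9]
eef_rot: [[0.999, -0.0, 0.045], [-0.045, -0.0, 0.999], [-0.0, -1.0, -0.0]]
wrist_force: [-0.2, -0.5, -0.7]
gripper_width: 71.9
clock: 39.62
tcp_pos: [612.4, 163.4, 222.3]
eef_rot: [[0.999, 0.003, 0.045], [-0.045, 0.0, 0.999], [0.003, -1.0, 0.0]]
wrist_force: [1.1, 0.1, 0.5]
gripper_width: 87.0
```

View pics/z17.png

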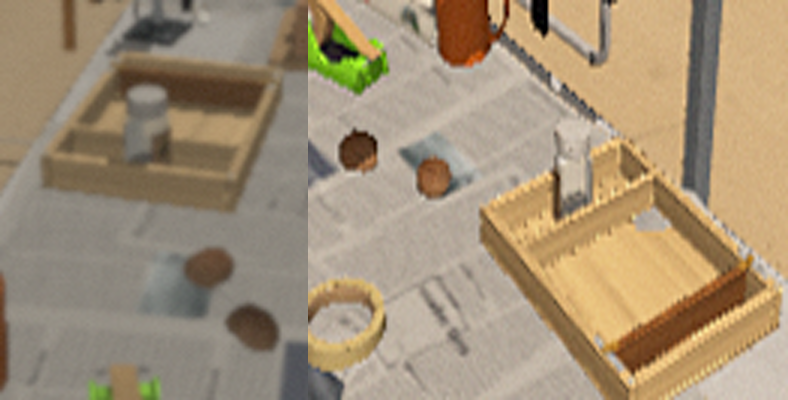

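```bash
python3 -m inch '{"delta_pos":[[-0.55,-0.2,0.42],[-0.55,-0.2,0.42],[-0.55,-0.2,0.42],[-0.55,-0.2,0.42],[-0.55,0,0.42],[-0.55,0,0.42],[-0.55,0,0.42],[-0.55,0,0.42]],"rot":[[0,0,0],[0,0,0],[0,0,0],[0,0,0],[0,0,0],[0,0,0],[0,0,0],[0,0,0]],"hand":[1,1,1,1,1,1,1,1]}'
python3 -m inch '{"delta_pos":[[0,0,0],[0,0,0]],"rot":[[0,0,0],[0,0,0]],"hand":[1,1]}' >/dev/null
python3 -c "
from h import *
p=snap('wrist','w18')
for r in manip.silhouettes(p,'mushroom_a'):
  m=r['pixels'].astype(np.uint8);e=cv2.minAreaRect(np.argwhere(m)[:,::-1].astype(np.float32));print(round(r['score'],2),np.round(r['xy']),m.sum(),e, np.round(atz(p,e[0],17),1))
"
```

```text
clock: 40.38
tcp_pos: [482.7, 270.2, 241.4]
eef_rot: [[0.999, -0.002, 0.045], [-0.045, -0.001, 0.999], [-0.002, -1.0, -0.001]]
wrist_force: [-0.6, -0.3, -0.7]
gripper_width: 87.2
0.8 [268. 126.] 1117 ((269.5, 127.5), (39.0, 35.0), 90.0) [508.5 332.2  17. ]
0.67 [220.  54.] 1532 ((222.25001525878906, 54.25), (47.37614822387695, 39.59798049926758), 45.0) [450.6 425.9  17. ]
```

View pics/w18.png

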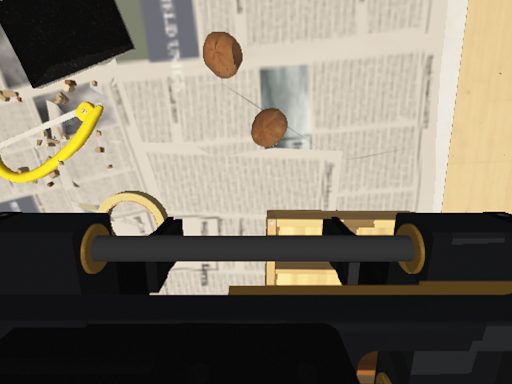

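```bash
python3 -c "
from h import *
plan((506.5,332.7,5),-2.7)"
python3 -m inch '{"delta_pos":[[0.38,0.3,1],[0.38,0.6,1],[0,0.9,0],[0,0.9,0],[0,0.9,0],[0,0.9,0],[0,0.9,0],[0,0.9,0]],"rot":[[0,0,0],[0,0,0],[0,0,0],[0,0,0],[0,0,0],[0,0,0],[0,0,0],[0,0,0]],"hand":[1,1,1,1,1,1,1,1]}'
python3 -c "
from h import *
plan((506.5,332.7,5),-2.7)"
```

```text
t 40.65 tcp [484.3 269.4 242.3] ang -2.6 w 87.1 F [0.2 0.2 0. ] q6 now 23.5 target q6~ 36.0
 rot units [ 0.01  0.02 -0.01]  delta units AFTER rot [0.64 7.91 2.14]  BEFORE rot [0.65 7.91 2.15]
clock: 41.32
tcp_pos: [510.3, 327.7, 52.2]
eef_rot: [[0.999, -0.0, 0.046], [-0.046, -0.001, 0.999], [-0.0, -1.0, -0.001]]
wrist_force: [0.8, -0.1, 0.6]
gripper_width: 87.2
t 41.32 tcp [510.3 327.7  52.2] ang -2.6 w 87.2 F [ 0.8 -0.1  0.6] q6 now 27.9 target q6~ 36.0
 rot units [ 0.01  0.01 -0.  ]  delta units AFTER rot [-0.13  1.57  0.16]  BEFORE rot [-0.13  1.57  0.16]
```

```bash
python3 -m inch '{"delta_pos":[[-0.13,0.6,0.16],[0,0.5,0],[0,0.3,0],[0,0.15,0],[0,0,0]],"rot":[[0,0,0],[0,0,0],[0,0,0],[0,0,0],[0,0,0]],"hand":[1,1,1,1,1]}'
python3 -m inch '{"delta_pos":[[0,0,0],[0,0,0],[0,0,0],[0,0,0],[0,0,0],[0,0,0],[0,0,0]],"rot":[[0,0,0],[0,0,0],[0,0,0],[0,0,0],[0,0,0],[0,0,0],[0,0,0]],"hand":[0.3,0.3,0.3,0.3,0.3,0.3,0.3]}' 12
python3 -m inch '{"delta_pos":[[0,0,0],[0,0,0],[0,0,0],[0,-0.6,0],[0,-0.9,0],[0,-0.9,0],[0,-0.9,0],[0,-0.9,0]],"rot":[[0,0,0],[0,0,0],[0,0,0],[0,0,0],[0,0,0],[0,0,0],[0,0,0],[0,0,0]],"hand":[0.3,0.3,0.3,0.3,0.3,0.3,0.3,0.3]}'
python3 -c "
from h import *
plan((560,100,160),-2.7)
a=snap('side')['img'][170:300,190:290,::-1]
cv2.imwrite('pics/z19.png',cv2.resize(a,(462,600),interpolation=cv2.INTER_CUBIC))"
```

```text
clock: 41.73
tcp_pos: [505.8, 332.8, 6.4]
eef_rot: [[0.999, -0.002, 0.046], [-0.046, -0.001, 0.999], [-0.001, -1.0, -0.001]]
wrist_force: [0.5, -0.4, 0.2]
gripper_width: 87.3
clock: 42.32
tcp_pos: [506.0, 333.8, 7.9]
eef_rot: [[0.999, 0.0, 0.045], [-0.045, -0.0, 0.999], [0.0, -1.0, 0.0]]
wrist_force: [-0.4, -1.1, 1.5]
gripper_width: 48.3
clock: 42.98
tcp_pos: [505.6, 333.6, 134.4]
eef_rot: [[0.999, -0.001, 0.045], [-0.045, -0.001, 0.999], [-0.0, -1.0, -0.001]]
wrist_force: [0.3, -0.2, -0.8]
gripper_width: 48.4
t 42.98 tcp [505.6 333.6 134.4] ang -2.6 w 48.4 F [ 0.3 -0.2 -0.8] q6 now 28.5 target q6~ 12.8
 rot units [ 0.    0.02 -0.  ]  delta units AFTER rot [ 2.18 -0.85 -7.69]  BEFORE rot [ 2.16 -0.85 -7.7 ]
```

View pics/z19.png

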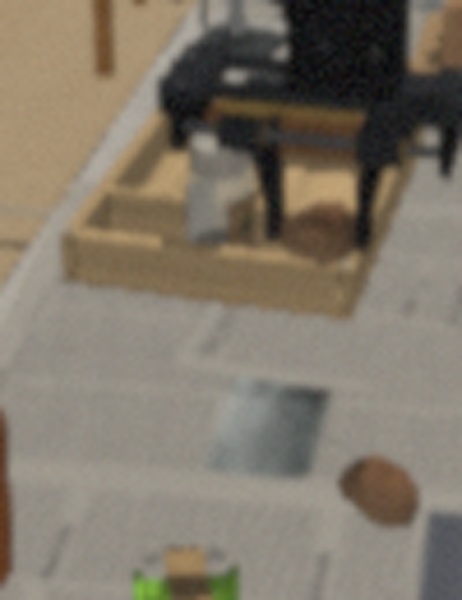

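```bash
python3 -m inch '{"delta_pos":[[0.2,-0.5,-0.86],[0.2,-0.5,-0.86],[0.2,0,-0.86],[0.2,0,-0.86],[0.2,0,-0.86],[0.2,0,-0.86],[0.25,0,-0.86],[0.25,0,-0.86]],"rot":[[0,0,0],[0,0,0],[0,0,0],[0,0,0],[0,0,0],[0,0,0],[0,0,0],[0,0,0]],"hand":[0.3,0.3,0.3,0.3,0.3,0.3,0.3,0.3]}'
python3 -m inch '{"delta_pos":[[0.25,0,-0.86],[0.22,0,-0.86],[0,0.9,0],[0,0.9,0],[0,0.9,0],[0,0.6,0],[0,0.5,0]],"rot":[[0,0,0],[0,0,0],[0,0,0],[0,0,0],[0,0,0],[0,0,0],[0,0,0]],"hand":[0.3,0.3,0.3,0.3,0.3,0.3,0.3]}'
python3 -c "
from h import *
plan((565.8,73.7,15),-2.7)"
```

```text
clock: 43.7
tcp_pos: [547.5, 124.0, 163.3]
eef_rot: [[0.999, -0.0, 0.045], [-0.045, -0.0, 0.999], [-0.0, -1.0, -0.0]]
wrist_force: [0.2, -0.0, 0.3]
gripper_width: 48.7
clock: 44.28
tcp_pos: [557.9, 72.9, 47.0]
eef_rot: [[0.999, -0.003, 0.045], [-0.045, -0.0, 0.999], [-0.003, -1.0, -0.0]]
wrist_force: [-0.4, 0.4, -0.3]
gripper_width: 48.3
t 44.28 tcp [557.9  72.9  47. ] ang -2.6 w 48.3 F [-0.4  0.4 -0.3] q6 now 2.0 target q6~ 10.1
 rot units [ 0.    0.02 -0.02]  delta units AFTER rot [0.26 1.07 0.04]  BEFORE rot [0.27 1.07 0.04]
```

```bash
python3 -m inch '{"delta_pos":[[0.26,0.4,0.04],[0,0.35,0],[0,0.2,0],[0,0.1,0],[0,0,0],[0,0,0]],"rot":[[0,0,0],[0,0,0],[0,0,0],[0,0,0],[0,0,0],[0,0,0]],"hand":[0.3,0.3,0.3,0.3,0.3,0.3]}'
python3 -m inch '{"delta_pos":[[0,0,0],[0,0,0],[0,0,0],[0,0,0],[0,-0.5,0],[0,-0.9,0],[0,-0.9,0],[0,-0.9,0]],"rot":[[0,0,0],[0,0,0],[0,0,0],[0,0,0],[0,0,0],[0,0,0],[0,0,0],[0,0,0]],"hand":[0.75,0.75,0.75,0.75,0.75,0.75,0.75,0.75]}'
python3 -m inch '{"delta_pos":[[0,-0.9,0],[0,-0.9,0],[-0.3,0,0.9],[-0.3,0,0.9],[-0.3,0,0.9],[-0.3,0,0.9],[-0.3,0,0.9],[-0.3,0,0.9]],"rot":[[0,0,0],[0,0,0],[0,0,0],[0,0,0],[0,0,0],[0,0,0],[0,0,0],[0,0,0]],"hand":[1,1,1,1,1,1,1,1]}'
python3 -c "
from h import *
plan((455,365,200),-2.7)"
```

```text
clock: 44.78
tcp_pos: [567.4, 73.9, 18.6]
eef_rot: [[0.999, 0.001, 0.045], [-0.045, -0.0, 0.999], [0.001, -1.0, -0.0]]
wrist_force: [0.4, 0.4, 0.0]
gripper_width: 48.6
clock: 45.45
tcp_pos: [566.8, 73.9, 115.0]
eef_rot: [[0.999, -0.001, 0.045], [-0.045, -0.0, 0.999], [-0.001, -1.0, -0.0]]
wrist_force: [0.7, 0.6, 0.4]
gripper_width: 65.4
clock: 46.12
tcp_pos: [520.0, 239.4, 168.4]
eef_rot: [[0.999, 0.001, 0.045], [-0.045, -0.0, 0.999], [0.001, -1.0, -0.0]]
wrist_force: [0.6, 0.7, -0.7]
gripper_width: 86.8
t 46.12 tcp [520.  239.4 168.4] ang -2.6 w 86.8 F [ 0.6  0.7 -0.7] q6 now 19.4 target q6~ 41.4
 rot units [0.   0.02 0.  ]  delta units AFTER rot [-2.36 -1.05  4.08]  BEFORE rot [-2.35 -1.05  4.08]
```

```bash
python3 -c "
from h import *
p=snap('wrist','w20')
for r in manip.silhouettes(p,'mushroom_a'):
  m=r['pixels'].astype(np.uint8);e=cv2.minAreaRect(np.argwhere(m)[:,::-1].astype(np.float32));print(round(r['score'],2),np.round(r['xy']),m.sum(), np.round(atz(p,e[0],17),1))
for n in ('side','scene'):
  p=snap(n)
  for r in manip.silhouettes(p,'mushroom_a'): print(n,round(r['score'],2),np.round(r['xy']),np.round(atz(p,r['xy'],17),1))
"
```

```text
0.85 [144.  18.] 2107 [416.4 408.9  17. ]
side 0.75 [282. 275.] [419.5 422.7  17. ]
side 0.43 [254. 211.] [569.9  47.3  17. ]
scene 0.46 [244. 202.] [557.3  59.4  17. ]
scene 0.41 [158. 172.] [407.4 416.9  17. ]
```

View pics/w20.png

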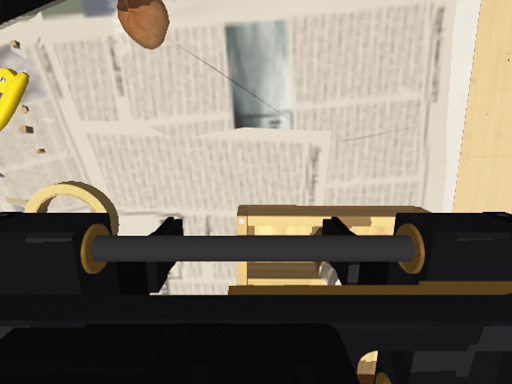

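```bash
python3 -m inch '{"delta_pos":[[-0.6,-0.2,0.7],[-0.6,-0.2,0.7],[-0.6,-0.2,0.7],[-0.6,-0.2,0.7],[-0.4,0,0.3],[0,0,0],[0,0,0]],"rot":[[0,0,0],[0,0,0],[0,0,0],[0,0,0],[0,0,0],[0,0,0],[0,0,0]],"hand":[1,1,1,1,1,1,1]}'
python3 -c "
from h import *
p=snap('wrist','w21')
for r in manip.silhouettes(p,'mushroom_a'):
  m=r['pixels'].astype(np.uint8);e=cv2.minAreaRect(np.argwhere(m)[:,::-1].astype(np.float32));print(round(r['score'],2),np.round(r['xy']),m.sum(),e, np.round(atz(p,e[0],17),1));plan([*atz(p,e[0],17)[:2],6],-2.7)
"
```

```text
clock: 47.0
tcp_pos: [441.1, 334.3, 192.2]
eef_rot: [[0.999, 0.001, 0.045], [-0.045, -0.001, 0.999], [0.001, -1.0, -0.001]]
wrist_force: [0.8, 0.6, -0.5]
gripper_width: 87.1
0.93 [228. 110.] 1571 ((228.50003051757812, 110.50000762939453), (48.08325958251953, 39.59797668457031), 45.0) [416.7 418.2  17. ]
t 47.1 tcp [441.6 333.7 191.9] ang -2.7 w 87.0 F [ 0.4 -0.7  0.4] q6 now 31.6 target q6~ 47.8
 rot units [0.01 0.01 0.  ]  delta units AFTER rot [-0.96  6.2   2.78]  BEFORE rot [-0.96  6.19  2.78]
```

View pics/w21.png

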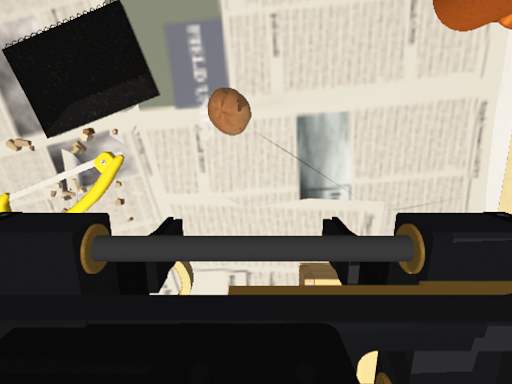

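```bash
python3 -m inch '{"delta_pos":[[-0.32,0.2,0.93],[-0.32,0.4,0.93],[-0.32,0.9,0.92],[0,0.9,0],[0,0.9,0],[0,0.9,0],[0,0.7,0],[0,0,0]],"rot":[[0,0,0],[0,0,0],[0,0,0],[0,0,0],[0,0,0],[0,0,0],[0,0,0],[0,0,0]],"hand":[1,1,1,1,1,1,1,1]}'
python3 -c "
from h import *
plan([416.7,418.2,6],-2.7)
"
```

```text
clock: 47.77
tcp_pos: [413.5, 415.7, 39.3]
eef_rot: [[0.999, -0.007, 0.047], [-0.047, -0.006, 0.999], [-0.007, -1.0, -0.007]]
wrist_force: [-0.7, -1.3, -0.8]
gripper_width: 87.1
t 47.77 tcp [413.5 415.7  39.3] ang -2.7 w 87.1 F [-0.7 -1.3 -0.8] q6 now 40.2 target q6~ 47.8
 rot units [ 0.06  0.   -0.06]  delta units AFTER rot [0.1  1.11 0.09]  BEFORE rot [0.11 1.11 0.1 ]
```

```bash
python3 -m inch '{"delta_pos":[[0.1,0.4,0.08],[0,0.4,0],[0,0.2,0],[0,0.1,0],[0,0,0]],"rot":[[0.06,0,-0.06],[0,0,0],[0,0,0],[0,0,0],[0,0,0]],"hand":[1,1,1,1,1]}'
python3 -m inch '{"delta_pos":[[0,0,0],[0,0,0],[0,0,0],[0,0,0],[0,0,0],[0,0,0],[0,0,0],[0,0,0]],"rot":[[0,0,0],[0,0,0],[0,0,0],[0,0,0],[0,0,0],[0,0,0],[0,0,0],[0,0,0]],"hand":[0.3,0.3,0.3,0.3,0.3,0.3,0.3,0.3]}' 12
python3 -m inch '{"delta_pos":[[0,0,0],[0,0,0],[0,-0.6,0],[0,-0.9,0],[0,-0.9,0],[0,-0.9,0],[0,-0.9,0],[0,-0.9,0]],"rot":[[0,0,0],[0,0,0],[0,0,0],[0,0,0],[0,0,0],[0,0,0],[0,0,0],[0,0,0]],"hand":[0.3,0.3,0.3,0.3,0.3,0.3,0.3,0.3]}'
python3 -c "
from h import *
plan((643,20,166),-2.7)
a=snap('side')['img'][150:310,190:330,::-1]
cv2.imwrite('pics/z22.png',cv2.resize(a,(525,600),interpolation=cv2.INTER_CUBIC))"
```

```text
clock: 48.18
tcp_pos: [419.0, 421.3, 11.7]
eef_rot: [[0.999, 0.007, 0.045], [-0.045, 0.006, 0.999], [0.006, -1.0, 0.006]]
wrist_force: [0.4, 0.2, 0.0]
gripper_width: 86.8
clock: 48.85
tcp_pos: [419.0, 421.9, 12.1]
eef_rot: [[0.999, 0.008, 0.045], [-0.045, 0.007, 0.999], [0.007, -1.0, 0.007]]
wrist_force: [-0.5, -0.4, 0.9]
gripper_width: 48.8
clock: 49.52
tcp_pos: [417.7, 420.6, 166.1]
eef_rot: [[0.999, 0.007, 0.045], [-0.045, 0.006, 0.999], [0.007, -1.0, 0.007]]
wrist_force: [-0.4, 0.3, -0.4]
gripper_width: 48.6
t 49.52 tcp [417.7 420.6 166.1] ang -2.6 w 48.6 F [-0.4  0.3 -0.4] q6 now 40.1 target q6~ 4.5
 rot units [-0.06  0.02  0.06]  delta units AFTER rot [  8.13   0.   -12.99]  BEFORE rot [  8.1   -0.03 -13.  ]
```

View pics/z22.png

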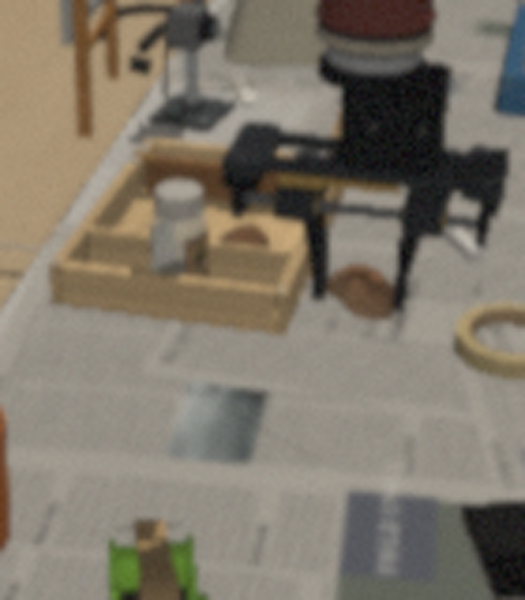

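```bash
python3 -m inch '{"delta_pos":[[0.58,0,-0.93],[0.58,0,-0.93],[0.58,0,-0.93],[0.58,0,-0.93],[0.58,0,-0.93],[0.58,0,-0.93],[0.58,0,-0.93],[0.58,0,-0.93]],"rot":[[-0.06,0,0.06],[0,0,0],[0,0,0],[0,0,0],[0,0,0],[0,0,0],[0,0,0],[0,0,0]],"hand":[0.3,0.3,0.3,0.3,0.3,0.3,0.3,0.3]}'
python3 -m inch '{"delta_pos":[[0.58,0,-0.93],[0.58,0,-0.93],[0.58,0,-0.93],[0.58,0,-0.93],[0.58,0,-0.93],[0.58,0,-0.93],[0,0.6,0],[0,0.9,0]],"rot":[[0,0,0],[0,0,0],[0,0,0],[0,0,0],[0,0,0],[0,0,0],[0,0,0],[0,0,0]],"hand":[0.3,0.3,0.3,0.3,0.3,0.3,0.3,0.3]}'
python3 -m inch '{"delta_pos":[[0,0.9,0],[0,0.8,0],[0,0.5,0],[0,0.3,0],[0,0,0]],"rot":[[0,0,0],[0,0,0],[0,0,0],[0,0,0],[0,0,0]],"hand":[0.3,0.3,0.3,0.3,0.3]}'
python3 -c "
from h import *
plan((643,20,19),-2.7)"
```

```text
clock: 50.23
tcp_pos: [547.4, 190.1, 164.8]
eef_rot: [[0.999, 0.0, 0.045], [-0.045, -0.0, 0.999], [0.0, -1.0, -0.0]]
wrist_force: [0.3, 0.9, -0.5]
gripper_width: 48.9
clock: 50.9
tcp_pos: [647.2, 17.0, 122.8]
eef_rot: [[0.999, 0.007, 0.048], [-0.048, -0.001, 0.999], [0.007, -1.0, -0.001]]
wrist_force: [0.8, 0.2, 0.5]
gripper_width: 48.9
clock: 51.32
tcp_pos: [641.6, 19.8, 42.1]
eef_rot: [[0.999, -0.005, 0.045], [-0.045, 0.0, 0.999], [-0.005, -1.0, -0.0]]
wrist_force: [0.2, -0.7, -0.1]
gripper_width: 48.7
t 51.32 tcp [641.6  19.8  42.1] ang -2.6 w 48.7 F [ 0.2 -0.7 -0.1] q6 now -2.7 target q6~ 4.5
 rot units [ 0.    0.02 -0.04]  delta units AFTER rot [0.05 0.77 0.01]  BEFORE rot [0.05 0.77 0.01]
```

```bash
python3 -m inch '{"delta_pos":[[0,0.4,0],[0,0.27,0],[0,0.1,0],[0,0,0],[0,0,0]],"rot":[[0,0,-0.04],[0,0,0],[0,0,0],[0,0,0],[0,0,0]],"hand":[0.3,0.3,0.3,0.3,0.3]}'
python3 -m inch '{"delta_pos":[[0,0,0],[0,0,0],[0,0,0],[0,0,0],[0,-0.5,0],[0,-0.9,0],[0,-0.9,0],[0,-0.9,0]],"rot":[[0,0,0],[0,0,0],[0,0,0],[0,0,0],[0,0,0],[0,0,0],[0,0,0],[0,0,0]],"hand":[0.72,0.72,0.72,0.72,0.72,0.72,0.72,0.72]}'
python3 -c "
from h import *
plan((470,-180,290),-2.7)
for n in ('side','scene'):
  p=snap(n,n+'23')
  for r in manip.silhouettes(p,'mushroom_a'): print(n,round(r['score'],2),np.round(r['xy']),np.round(atz(p,r['xy'],20),1))
a=cv2.imread('pics/side23.png')[150:310,190:330];b=cv2.imread('pics/scene23.png')[140:260,180:320]
cv2.imwrite('pics/z23.png',np.hstack([cv2.resize(a,(350,400),interpolation=cv2.INTER_CUBIC),cv2.resize(b,(450,400),interpolation=cv2.INTER_CUBIC)]))"
```

```text
clock: 51.73
tcp_pos: [644.1, 19.7, 22.6]
eef_rot: [[0.999, 0.005, 0.045], [-0.045, -0.001, 0.999], [0.005, -1.0, -0.0]]
wrist_force: [-0.4, -0.9, 0.8]
gripper_width: 48.9
clock: 52.4
tcp_pos: [643.2, 19.7, 120.0]
eef_rot: [[0.999, 0.005, 0.045], [-0.045, -0.0, 0.999], [0.005, -1.0, -0.0]]
wrist_force: [-0.9, -0.6, 0.1]
gripper_width: 62.8
t 52.4 tcp [643.2  19.7 120. ] ang -2.6 w 62.8 F [-0.9 -0.6  0.1] q6 now -2.7 target q6~ -18.3
 rot units [0.   0.02 0.04]  delta units AFTER rot [-5.45 -5.67 -6.92]  BEFORE rot [-5.44 -5.69 -6.91]
scene 0.57 [269. 199.] [635.6  14.3  20. ]
```

View pics/z23.png

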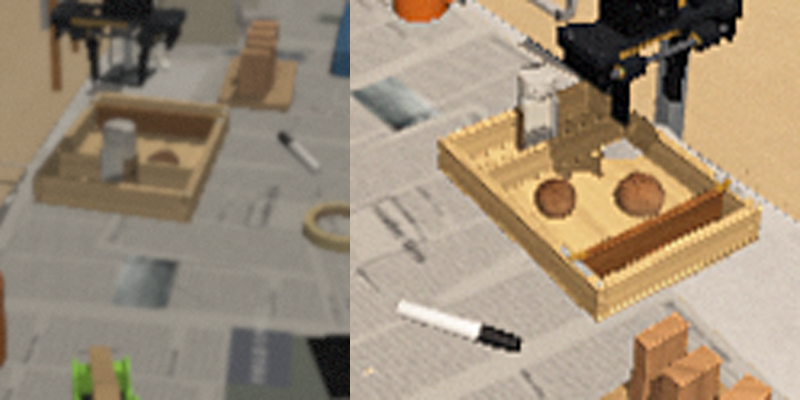

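```bash
python3 -m inch '{"delta_pos":[[-0.3,-0.9,-0.7],[-0.3,-0.9,-0.9],[-0.4,-0.9,-0.9],[-0.4,-0.8,-0.9],[-0.4,-0.8,-0.9],[-0.4,0,-0.9],[-0.4,0,-0.9],[-0.4,0,-0.9]],"rot":[[0,0,0.04],[0,0,0],[0,0,0],[0,0,0],[0,0,0],[0,0,0],[0,0,0],[0,0,0]],"hand":[1,1,1,1,1,1,1,1]}'
python3 -m inch '{"delta_pos":[[-0.4,0,-0.9],[-0.4,0,-0.9],[-0.4,0,-0.9],[-0.4,0,-0.9],[-0.4,0,-0.9],[-0.3,0,-0.9],[0,0,0],[0,0,0]],"rot":[[0,0,0],[0,0,0],[0,0,0],[0,0,0],[0,0,0],[0,0,0],[0,0,0],[0,0,0]],"hand":[1,1,1,1,1,1,1,1]}'
python3 -c "
from h import *
p=snap('wrist','w24')
import pickle;pickle.dump(p,open('w24.pkl','wb'))
a=p['img'][:,:,::-1]
cv2.imwrite('pics/w24a.png',cv2.resize(a[0:210,180:400],(786,750),interpolation=cv2.INTER_CUBIC)[150:])
"
```

```text
clock: 53.27
tcp_pos: [542.5, -186.9, 246.4]
eef_rot: [[0.999, -0.001, 0.045], [-0.045, 0.0, 0.999], [-0.001, -1.0, 0.0]]
wrist_force: [0.0, 0.3, -1.1]
gripper_width: 86.7
clock: 53.93
tcp_pos: [466.3, -345.4, 245.5]
eef_rot: [[0.999, -0.002, 0.048], [-0.048, 0.002, 0.999], [-0.002, -1.0, 0.002]]
wrist_force: [0.7, -0.0, 0.2]
gripper_width: 87.0
```

View pics/w24.png

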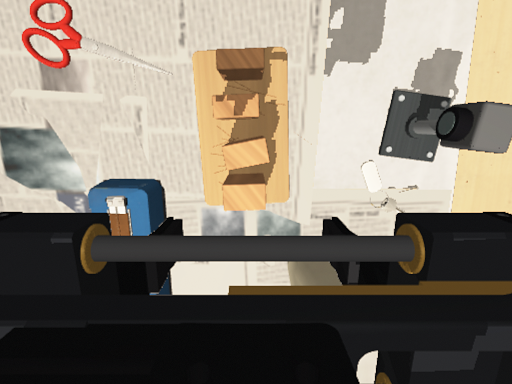

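View pics/w24a.png

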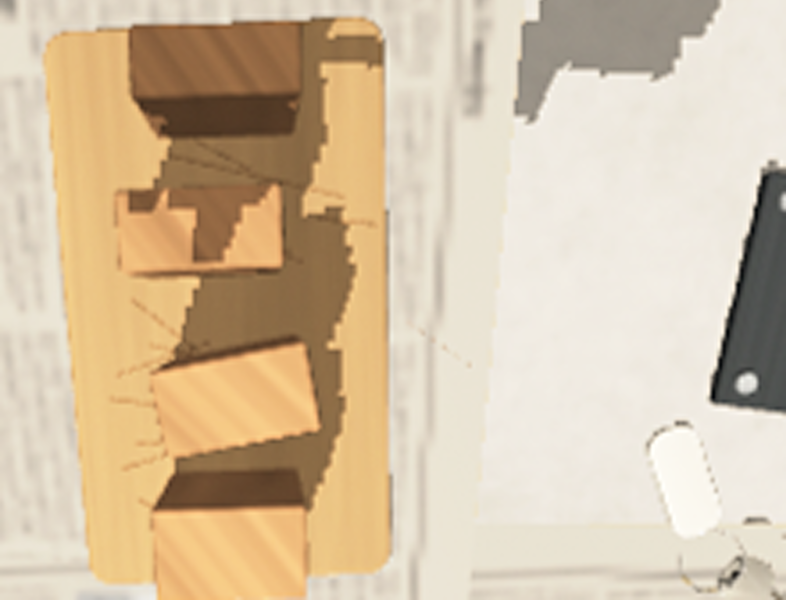

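Run:
```python
from h import *
import pickle
p=pickle.load(open('w24.pkl','rb'))
f=lambda x,y:(180+x/3.573,(y+150)/3.571)
Q={'F1':[(130,25),(300,22),(300,97),(133,100)],'F2':[(117,192),(281,185),(283,269),(120,273)],'F3':[(152,372),(305,342),(319,430),(172,458)],'F4':[(155,510),(305,505),(308,597),(155,603)]}
for n,q in Q.items():
    P=[atz(p,f(*u),98)[:2] for u in q];P=np.array(P)
    t=(np.linalg.norm(P[0]-P[3])+np.linalg.norm(P[1]-P[2]))/2;w=(np.linalg.norm(P[0]-P[1])+np.linalg.norm(P[3]-P[2]))/2
    e=P[1]-P[0]+P[2]-P[3];print(n,'c',np.round(P.mean(0),1),'thick',round(t,1),'w',round(w,1),'yaw',round(np.degrees(np.arctan2(e[1],e[0])),1))
b=[atz(p,f(*u),18)[:2] for u in [(60,40),(375,18),(388,570),(95,580)]];print(np.round(b,1))
```

```text
F1 c [ 459.6 -212.5] thick 19.9 w 48.6 yaw -1.8
F2 c [ 452.3 -258.7] thick 23.6 w 49.0 yaw -0.9
F3 c [ 460.6 -310.1] thick 27.5 w 47.7 yaw 8.2
F4 c [ 456.  -359.3] thick 31.0 w 49.1 yaw -0.5
[[ 401.4 -185.3]
 [ 515.1 -183.5]
 [ 516.5 -389.5]
 [ 396.3 -388.1]]
```

Run:
```python
from h import *
import pickle
a,b,c=[pickle.load(open(n,'rb')) for n in ('w8.pkl','w9.pkl','w24.pkl')]
print(tri([(a,(441,123)),(b,(430,187))]))
for z in (20,50,80): print(z,atz(a,(441,123),z),atz(b,(430,187),z),atz(c,(165,195),z),atz(c,(90,183),z))
s=manip.snapshot('scene');d=manip.snapshot('side')
cv2.imwrite('pics/z25.png',np.hstack([cv2.resize(s['img'][220:384,220:400,::-1],(440,400),interpolation=cv2.INTER_CUBIC),cv2.resize(d['img'][110:210,270:370,::-1],(360,400),interpolation=cv2.INTER_CUBIC)])[:,:800])
```

```text
(array([ 335.17777659, -348.83011439,   23.18381837]), [array([-0.1, -0. ]), array([0.1, 0. ])])
20 [ 333.38418914 -350.1570946    20.        ] [ 333.16902737 -349.43122103   20.        ] [ 337.80798912 -370.64069371   20.        ] [ 232.58336875 -347.96835808   20.        ]
50 [ 349.34491013 -338.33082277   50.        ] [ 353.10707276 -343.18905135   50.        ] [ 348.00624981 -363.60612378   50.        ] [ 250.94118834 -342.69189626   50.        ]
80 [ 365.30563113 -326.50455094   80.        ] [ 373.04511815 -336.94688166   80.        ] [ 358.20451051 -356.57155386   80.        ] [ 269.29900794 -337.41543444   80.        ]
```

View pics/z25.png

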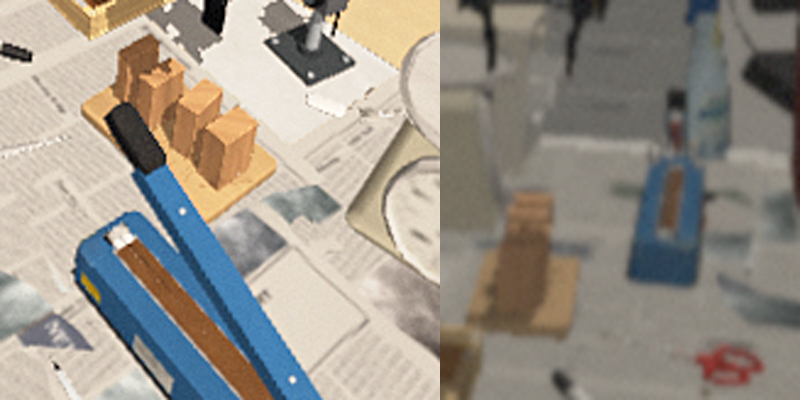

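```bash
python3 -c "
from h import *
plan((456,-360.5,66),-0.5)"
python3 -m inch '{"delta_pos":[[0,0.3,0],[-0.35,0.8,-0.47],[0,0.9,0],[0,0.9,0],[0,0.9,0],[0,0.8,0],[0,0.5,0],[0,0.2,0]],"rot":[[0,-0.33,0],[0,0,0],[0,0,0],[0,0,0],[0,0,0],[0,0,0],[0,0,0],[0,0,0]],"hand":[1,1,1,1,1,1,1,1]}'
python3 -c "
from h import *
plan((456,-360.5,66),-0.5)
p=snap('side');cv2.imwrite('pics/z26.png',cv2.resize(p['img'][110:210,250:350,::-1],(600,600),interpolation=cv2.INTER_CUBIC))"
```

```text
t 54.08 tcp [ 467.7 -343.6  246.2] ang -2.5 w 87.1 F [ 0.4 -0.2  0.4] q6 now -41.6 target q6~ -37.8
 rot units [-0.01 -0.29 -0.01]  delta units AFTER rot [-0.38  6.01 -0.57]  BEFORE rot [-0.36  6.01 -0.59]
clock: 54.75
tcp_pos: [456.1, -355.8, 84.6]
eef_rot: [[1.0, -0.004, 0.003], [-0.003, 0.004, 1.0], [-0.004, -1.0, 0.004]]
wrist_force: [-0.1, 1.0, 0.5]
gripper_width: 87.1
t 54.75 tcp [ 456.1 -355.8   84.6] ang -0.2 w 87.1 F [-0.1  1.   0.5] q6 now -45.6 target q6~ -37.8
 rot units [-0.03  0.04 -0.03]  delta units AFTER rot [-0.    0.62 -0.16]  BEFORE rot [-0.    0.62 -0.16]
```

View pics/z26.png

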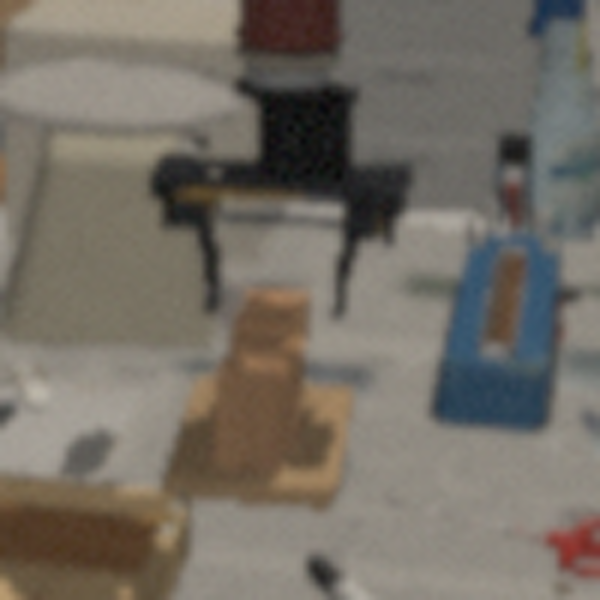

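```bash
python3 -m inch '{"delta_pos":[[0,0.3,-0.14],[0,0.2,0],[0,0.1,0],[0,0,0],[0,0,0]],"rot":[[-0.03,0.04,-0.03],[0,0,0],[0,0,0],[0,0,0],[0,0,0]],"hand":[1,1,1,1,1]}'
python3 -m inch '{"delta_pos":[[0,0,0],[0,0,0],[0,0,0],[0,0,0],[0,0,0],[0,0,0],[0,0,0]],"rot":[[0,0,0],[0,0,0],[0,0,0],[0,0,0],[0,0,0],[0,0,0],[0,0,0]],"hand":[0.4,0.4,0.4,0.4,0.4,0.4,0.4]}' 25
python3 -m inch '{"delta_pos":[[0,0,0],[0,0,0],[0,-0.3,0],[0,-0.6,0],[0,-0.9,0],[0,-0.9,0],[0,-0.9,0],[0,-0.9,0]],"rot":[[0,0,0],[0,0,0],[0,0,0],[0,0,0],[0,0,0],[0,0,0],[0,0,0],[0,0,0]],"hand":[0.4,0.4,0.4,0.4,0.4,0.4,0.4,0.4]}'
```

```text
clock: 55.22
tcp_pos: [457.3, -363.3, 70.5]
eef_rot: [[1.0, 0.004, 0.01], [-0.01, -0.004, 1.0], [0.004, -1.0, -0.004]]
wrist_force: [0.4, 0.1, -0.3]
gripper_width: 87.4
clock: 55.8
tcp_pos: [457.0, -363.0, 70.0]
eef_rot: [[1.0, 0.003, 0.01], [-0.01, -0.004, 1.0], [0.004, -1.0, -0.004]]
wrist_force: [0.2, 0.0, -0.3]
gripper_width: 49.9
clock: 56.47
tcp_pos: [456.5, -362.3, 206.8]
eef_rot: [[1.0, 0.004, 0.01], [-0.01, -0.004, 1.0], [0.004, -1.0, -0.004]]
wrist_force: [-0.2, -1.3, -1.0]
gripper_width: 49.7
```

```bash
python3 -c "
from h import *
plan((598.7,-75.2,150),-2.7)"
```

```text
t 56.47 tcp [ 456.5 -362.3  206.8] ang -0.6 w 49.7 F [-0.2 -1.3 -1. ] q6 now -45.6 target q6~ -4.5
 rot units [0.03 0.31 0.03]  delta units AFTER rot [4.29 1.89 9.78]  BEFORE rot [4.64 1.87 9.63]
```

```bash
python3 -m inch '{"delta_pos":[[0,0,0],[0.39,0,0.89],[0.39,0,0.89],[0.39,0,0.89],[0.39,0,0.89],[0.39,0,0.89],[0.39,0,0.89],[0.39,0,0.89]],"rot":[[0.03,0.31,0.03],[0,0,0],[0,0,0],[0,0,0],[0,0,0],[0,0,0],[0,0,0],[0,0,0]],"hand":[0.4,0.4,0.4,0.4,0.4,0.4,0.4,0.4]}'
python3 -m inch '{"delta_pos":[[0.39,0,0.89],[0.39,0,0.89],[0.39,0,0.89],[0.39,0,0.89],[0,0.8,0],[0,0.8,0],[0,0.5,0],[0,0,0]],"rot":[[0,0,0],[0,0,0],[0,0,0],[0,0,0],[0,0,0],[0,0,0],[0,0,0],[0,0,0]],"hand":[0.4,0.4,0.4,0.4,0.4,0.4,0.4,0.4]}'
python3 -c "
from h import *
plan((598.7,-75.2,108),-2.7)"
```

```text
clock: 57.13
tcp_pos: [547.6, -178.3, 205.6]
eef_rot: [[0.999, 0.0, 0.047], [-0.047, -0.0, 0.999], [0.0, -1.0, -0.0]]
wrist_force: [0.2, -0.8, -1.1]
gripper_width: 49.5
clock: 57.8
tcp_pos: [596.2, -74.1, 138.0]
eef_rot: [[0.999, -0.007, 0.047], [-0.047, 0.002, 0.999], [-0.007, -1.0, 0.001]]
wrist_force: [-1.1, 0.6, -1.5]
gripper_width: 49.8
t 57.8 tcp [596.2 -74.1 138. ] ang -2.7 w 49.8 F [-1.1  0.6 -1.5] q6 now -11.9 target q6~ -4.5
 rot units [-0.01  0.   -0.06]  delta units AFTER rot [ 0.08  1.   -0.03]  BEFORE rot [ 0.09  1.   -0.03]
```

```bash
python3 -m inch '{"delta_pos":[[0.06,0.5,-0.03],[0,0.4,0],[0,0.1,0],[0,0,0],[0,0,0]],"rot":[[-0.01,0,-0.06],[0,0,0],[0,0,0],[0,0,0],[0,0,0]],"hand":[0.4,0.4,0.4,0.4,0.4]}'
python3 -c "
from h import *
plan((598.7,-75.2,108),-2.7)
s=snap('scene');d=snap('side')
cv2.imwrite('pics/z27.png',np.hstack([cv2.resize(s['img'][175:245,235:305,::-1],(400,400),interpolation=cv2.INTER_CUBIC),cv2.resize(d['img'][150:220,210:280,::-1],(400,400),interpolation=cv2.INTER_CUBIC)]))
w=snap('wrist','w27')"
```

```text
clock: 58.22
tcp_pos: [601.1, -76.4, 112.6]
eef_rot: [[0.999, 0.007, 0.047], [-0.047, -0.002, 0.999], [0.008, -1.0, -0.001]]
wrist_force: [-0.1, 0.2, -1.3]
gripper_width: 49.6
t 58.22 tcp [601.1 -76.4 112.6] ang -2.7 w 49.6 F [-0.1  0.2 -1.3] q6 now -12.0 target q6~ -4.5
 rot units [ 0.01 -0.    0.06]  delta units AFTER rot [-0.08  0.15  0.04]  BEFORE rot [-0.08  0.15  0.04]
```

View pics/z27.png

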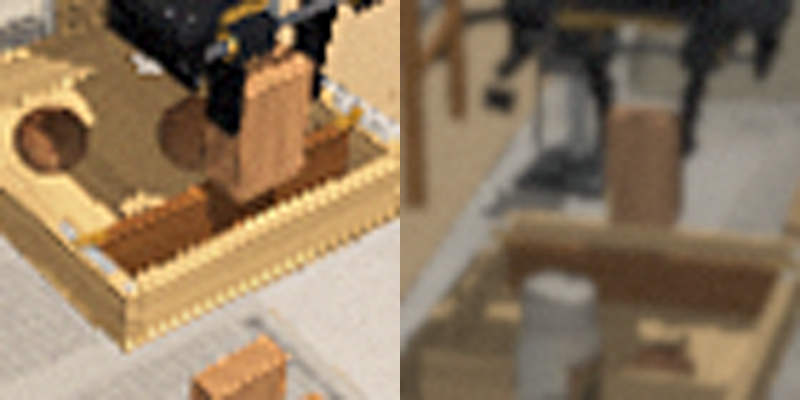

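View pics/w27.png

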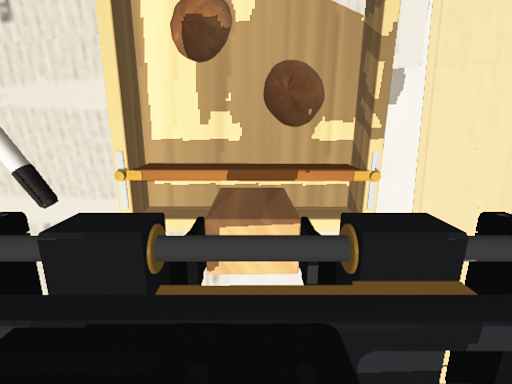

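Run:
```python
from h import *
d=cv2.imread('pics/w27.png');cv2.imwrite('pics/w27z.png',cv2.resize(d[155:235,110:390],(798,228*1),interpolation=cv2.INTER_CUBIC) if 0 else cv2.resize(d[155:235,190:320],(780,480),interpolation=cv2.INTER_CUBIC))
```

```text
(no output)
```

View pics/w27z.png

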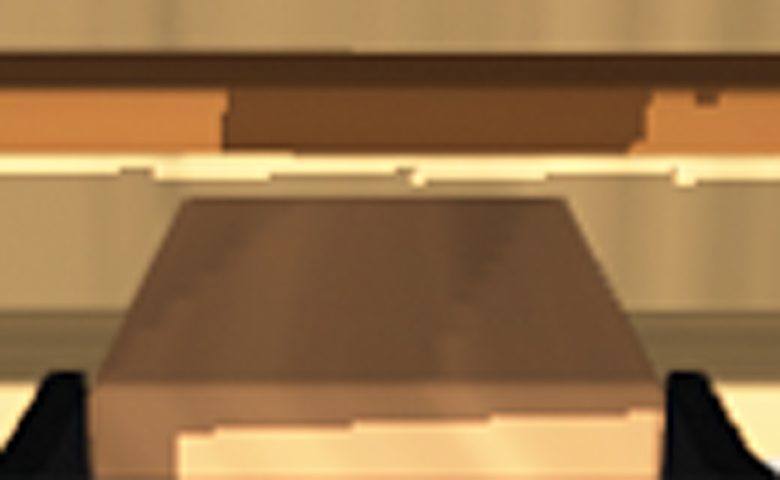

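Run:
```python
from h import *
p=manip.snapshot('wrist');plan((598.7,-75.2,108),-2.7)
f=lambda x,y:(190+x/6,155+y/6)
for n,uv,z in [('part near L',(20,153),46),('part near R',(760,153),46),('part far',(380,88),46),('end in L',(30,378),46),('end in R',(740,380),46),('fill bot body L',(190,199),65.6),('fill bot body R',(565,199),65.6),('fill bot foot',(380,199),60.6),('fill top L',(95,383),140.6),('fill top R',(655,383),140.6)]:
    print(n,np.round(atz(p,f(*uv),z),1))
```

```text
t 58.42 tcp [601.5 -76.5 113. ] ang -2.7 w 49.7 F [ 0.7 -0.9 -0.6] q6 now -12.0 target q6~ -4.5
 rot units [ 0.01 -0.    0.07]  delta units AFTER rot [-0.1   0.17  0.04]  BEFORE rot [-0.1   0.17  0.04]
part near L [553.2 -53.4  46. ]
part near R [657.  -58.4  46. ]
part far [604.  -46.6  46. ]
end in L [551.3 -86.6  46. ]
end in R [654.4 -92.   46. ]
fill bot body L [578.7 -56.8  65.6]
fill bot body R [627.2 -59.1  65.6]
fill bot foot [603.3 -59.1  60.6]
fill top L [578.1 -55.7 140.6]
fill top R [625.8 -58.1 140.6]
```

```bash
python3 -m inch '{"delta_pos":[[-0.08,0.1,0.035],[0,0.1,0],[0,0.1,0],[0,0.1,0],[0,0.05,0],[0,0,0],[0,0,0]],"rot":[[0.01,0,0.07],[0,0,0],[0,0,0],[0,0,0],[0,0,0],[0,0,0],[0,0,0]],"hand":[0.4,0.4,0.4,0.4,0.4,0.4,0.4]}'
python3 - <<'E'
from h import *
p=snap('wrist');d=p['img'][:,:,::-1];cv2.imwrite('pics/w28z.png',cv2.resize(d[155:235,190:320],(780,480),interpolation=cv2.INTER_CUBIC))
plan((598.7,-75.2,100),-2.7)
E
```

```text
clock: 59.0
tcp_pos: [598.4, -75.1, 98.2]
eef_rot: [[0.999, -0.002, 0.047], [-0.047, -0.0, 0.999], [-0.002, -1.0, -0.0]]
wrist_force: [-0.0, -0.0, -0.8]
gripper_width: 49.9
t 59.05 tcp [598.6 -75.1  98.4] ang -2.7 w 49.8 F [ 0.2 -0.2 -0.2] q6 now -11.9 target q6~ -4.5
 rot units [ 0.   -0.   -0.01]  delta units AFTER rot [ 0.   -0.05 -0.  ]  BEFORE rot [ 0.   -0.05 -0.  ]
```

View pics/w28z.png

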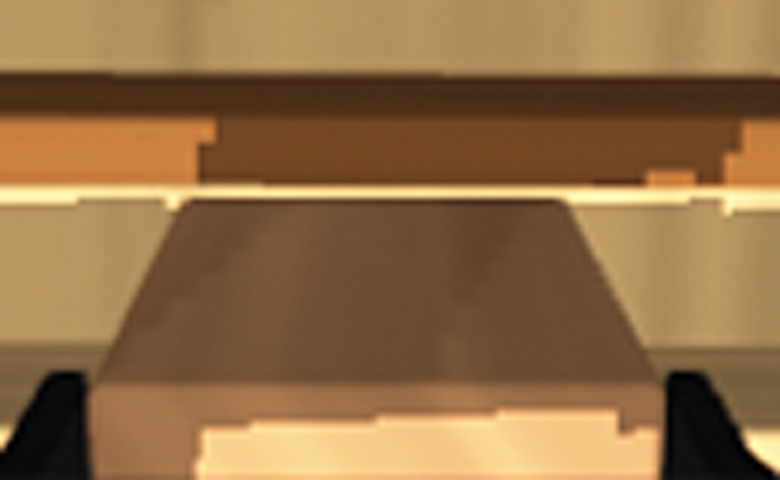

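```bash
python3 - <<'E'
from h import *
p=manip.snapshot('wrist')
f=lambda x,y:(190+x/6,155+y/6)
for n,uv,z in [('part near',(380,185.5),46),('end in L',(30,432),46),('end in R',(740,432),46),('fill bot body',(380,199),51.3),('fill top',(380,383),126.3)]:
    print(n,np.round(atz(p,f(*uv),z),1))
E
python3 -c "
import cv2
" ; python3 -m inch '{"delta_pos":[[0,0.03,0.02],[0,0.03,0],[0,0.03,0],[0,0,0]],"rot":[[0,0,0],[0,0,0],[0,0,0],[0,0,0]],"hand":[0.4,0.4,0.4,0.4]}'
```

```text
part near [599.8 -55.8  46. ]
end in L [550.3 -88.1  46. ]
end in R [647.5 -92.6  46. ]
fill bot body [599.8 -56.4  51.3]
fill top [599.6 -55.5 126.3]
clock: 59.43
tcp_pos: [598.4, -74.5, 95.5]
eef_rot: [[0.999, -0.001, 0.047], [-0.047, -0.0, 0.999], [-0.001, -1.0, -0.0]]
wrist_force: [0.3, -0.7, -1.0]
gripper_width: 49.6
```

```bash
python3 -m inch '{"delta_pos":[[0,0,-0.035],[0,0.05,0],[0,0.05,0],[0,0.05,0],[0,0,0],[0,0,0]],"rot":[[0,0,0],[0,0,0],[0,0,0],[0,0,0],[0,0,0],[0,0,0]],"hand":[0.4,0.4,0.4,0.4,0.4,0.4]}'
```

```text
clock: 59.93
tcp_pos: [598.4, -75.7, 91.0]
eef_rot: [[0.999, -0.001, 0.047], [-0.047, -0.0, 0.999], [-0.001, -1.0, -0.0]]
wrist_force: [-0.5, -1.4, -1.5]
gripper_width: 50.1
```

```bash
python3 -m inch '{"delta_pos":[[0,0.04,0],[0,0.04,0],[0,0.04,0],[0,0.04,0],[0,0,0]],"rot":[[0,0,0],[0,0,0],[0,0,0],[0,0,0],[0,0,0]],"hand":[0.4,0.4,0.4,0.4,0.4]}'
python3 -m inch '{"delta_pos":[[0,0.04,0],[0,0.04,0],[0,0.04,0],[0,0.04,0],[0,0,0]],"rot":[[0,0,0],[0,0,0],[0,0,0],[0,0,0],[0,0,0]],"hand":[0.4,0.4,0.4,0.4,0.4]}'
```

```text
clock: 60.35
tcp_pos: [598.5, -75.7, 86.2]
eef_rot: [[0.999, -0.001, 0.047], [-0.047, -0.0, 0.999], [-0.001, -1.0, -0.0]]
wrist_force: [-0.5, -2.4, -1.6]
gripper_width: 49.8
clock: 60.77
tcp_pos: [598.5, -75.7, 81.4]
eef_rot: [[0.999, -0.001, 0.047], [-0.047, -0.0, 0.999], [-0.001, -1.0, -0.0]]
wrist_force: [0.5, -2.4, -1.2]
gripper_width: 50.2
```

```bash
python3 -m inch '{"delta_pos":[[0,0.04,-0.015],[0,0.05,0],[0,0.05,0],[0,0.05,0],[0,0,0]],"rot":[[0,0,0],[0,0,0],[0,0,0],[0,0,0],[0,0,0]],"hand":[0.4,0.4,0.4,0.4,0.4]}'
python3 -m inch '{"delta_pos":[[0,0.05,0],[0,0.05,0],[0,0.05,0],[0,0.05,0],[0,0,0]],"rot":[[0,0,0],[0,0,0],[0,0,0],[0,0,0],[0,0,0]],"hand":[0.4,0.4,0.4,0.4,0.4]}'
```

```text
clock: 61.18
tcp_pos: [598.2, -75.8, 75.4]
eef_rot: [[0.999, -0.002, 0.047], [-0.047, 0.0, 0.999], [-0.002, -1.0, 0.0]]
wrist_force: [-0.1, -1.5, -1.1]
gripper_width: 49.6
clock: 61.6
tcp_pos: [598.2, -75.9, 69.5]
eef_rot: [[0.999, -0.002, 0.047], [-0.047, 0.0, 0.999], [-0.002, -1.0, 0.0]]
wrist_force: [0.2, -1.1, -1.4]
gripper_width: 49.8
```

```bash
python3 -m inch '{"delta_pos":[[0,0.05,0],[0,0.05,0],[0,0.05,0],[0,0.05,0],[0,0,0]],"rot":[[0,0,0],[0,0,0],[0,0,0],[0,0,0],[0,0,0]],"hand":[0.4,0.4,0.4,0.4,0.4]}'
python3 -m inch '{"delta_pos":[[0,0.05,0],[0,0.04,0],[0,0.04,0],[0,0,0]],"rot":[[0,0,0],[0,0,0],[0,0,0],[0,0,0]],"hand":[0.4,0.4,0.4,0.4]}'
```

```text
clock: 62.02
tcp_pos: [598.2, -75.9, 63.5]
eef_rot: [[0.999, -0.002, 0.047], [-0.047, 0.0, 0.999], [-0.002, -1.0, 0.0]]
wrist_force: [-0.6, -1.1, -2.1]
gripper_width: 49.7
clock: 62.35
tcp_pos: [598.2, -76.0, 59.7]
eef_rot: [[0.999, -0.002, 0.047], [-0.047, 0.0, 0.999], [-0.002, -1.0, -0.0]]
wrist_force: [0.8, 0.0, -0.4]
gripper_width: 49.9
```

```bash
python3 -m inch '{"delta_pos":[[0,0.03,0],[0,0.03,0],[0,0,0],[0,0,0]],"rot":[[0,0,0],[0,0,0],[0,0,0],[0,0,0]],"hand":[0.4,0.4,0.4,0.4]}'
```

```text
clock: 62.68
tcp_pos: [598.5, -76.0, 58.2]
eef_rot: [[0.999, -0.001, 0.047], [-0.047, -0.0, 0.999], [-0.001, -1.0, -0.0]]
wrist_force: [-0.3, 0.8, 0.1]
gripper_width: 50.1
```

```bash
python3 -m inch '{"delta_pos":[[0,0,0],[0,0,0],[0,0,0],[0,0,0],[0,0,0]],"rot":[[0,0,0],[0,0,0],[0,0,0],[0,0,0],[0,0,0]],"hand":[0.8,0.8,0.8,0.8,0.8]}'
python3 -m inch '{"delta_pos":[[0,-0.3,0],[0,-0.6,0],[0,-0.9,0],[0,-0.9,0],[0,-0.9,0],[0,-0.9,0],[0,-0.9,0],[0,-0.9,0]],"rot":[[0,0,0],[0,0,0],[0,0,0],[0,0,0],[0,0,0],[0,0,0],[0,0,0],[0,0,0]],"hand":[0.8,0.8,0.8,0.8,0.8,0.8,0.8,0.8]}'
python3 -m inch '{"delta_pos":[[0,-0.9,-0.9],[0,-0.6,-0.9],[0,0,-0.9],[0,0,-0.9],[0,0,-0.9],[0,0,0],[0,0,0]],"rot":[[0,0,0],[0,0,0],[0,0,0],[0,0,0],[0,0,0],[0,0,0],[0,0,0]],"hand":[1,1,1,1,1,1,1]}'
python3 -c "
from h import *
w=snap('wrist','w30');s=snap('scene','s30');d=snap('side','d30')
cv2.imwrite('pics/z30.png',np.hstack([cv2.resize(s['img'][130:310,160:340,::-1],(400,400),interpolation=cv2.INTER_CUBIC),cv2.resize(d['img'][140:300,190:350,::-1],(400,400),interpolation=cv2.INTER_CUBIC)]))"
```

```text
clock: 63.1
tcp_pos: [598.6, -76.0, 58.4]
eef_rot: [[0.999, -0.001, 0.047], [-0.047, -0.0, 0.999], [-0.001, -1.0, -0.0]]
wrist_force: [0.3, -0.2, 0.8]
gripper_width: 68.3
clock: 63.77
tcp_pos: [598.5, -75.9, 249.5]
eef_rot: [[0.999, -0.0, 0.047], [-0.047, -0.0, 0.999], [-0.0, -1.0, -0.0]]
wrist_force: [-0.7, -0.3, 0.1]
gripper_width: 69.8
clock: 64.35
tcp_pos: [592.0, -212.2, 292.7]
eef_rot: [[0.999, -0.001, 0.05], [-0.05, -0.0, 0.999], [-0.001, -1.0, -0.0]]
wrist_force: [-0.1, 0.6, 1.3]
gripper_width: 86.8
```

View pics/w30.png

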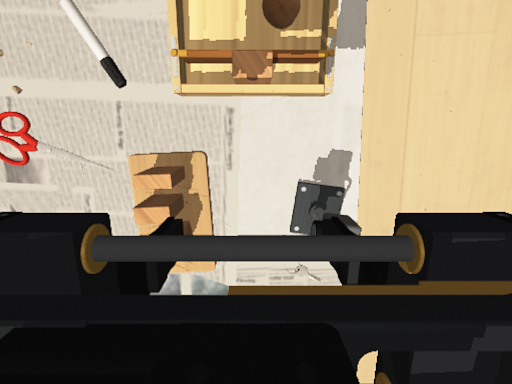

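View pics/z30.png

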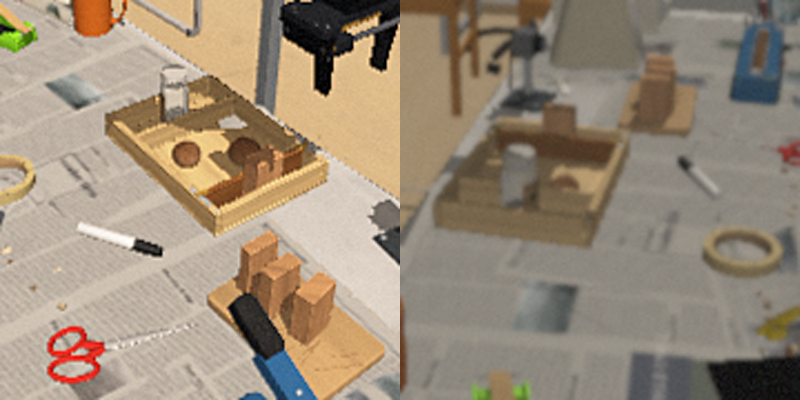

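View pics/s30.png

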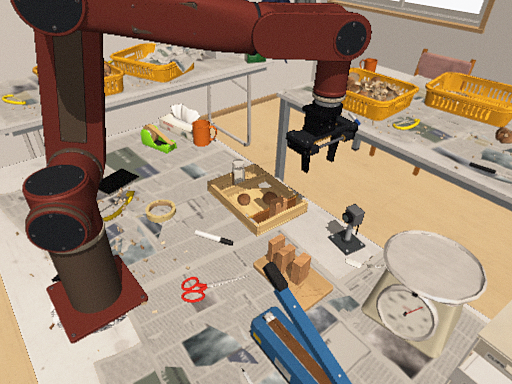

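```bash
python3 -c "
from h import *
for n in ('side','scene'):
  p=snap(n)
  for r in manip.silhouettes(p,'mushroom_a'): print(n,round(r['score'],2),np.round(r['xy']),np.round(atz(p,r['xy'],20),1))
"
```

```text
side 0.42 [252. 214.] [572.7  74.7  20. ]
scene 0.5 [243. 200.] [557.7  64.5  20. ]
```

View pics/d30.png

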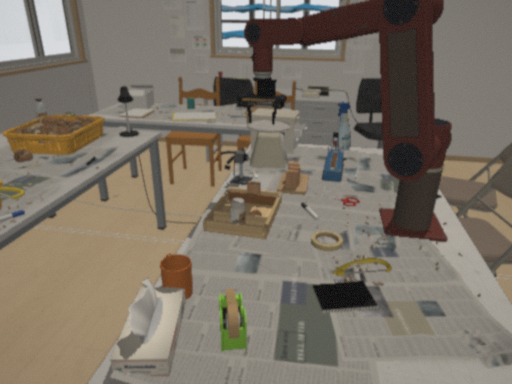

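```bash
python3 -c "
from station import manip
print(manip.job_done())"
```

```text
the job is handed in; nothing more can be done
None
```

The job is done and handed in at about 64 s of the 210 s allowed, with the gripper clear of everything; no verdict came back.

- **Jar:** I held it upright at the viewing point, front label to the lens first, then turned it anticlockwise in three 90° steps, pausing over a second at each. Its middle was within a few mm of the point I measured. The scene camera put the label within about 5° of the lens direction and showed the plant label on the expected side. I set the jar down on the table and re-gripped it once beforehand, because the last joint could not turn the full 270° from the first grip. It now stands upright in the jar bay.
- **Mushrooms:** I found two. One was knocked about 35 mm aside during the run, so I located it again before gripping. Both are in the mushroom bay, and the last pictures show none left on the table. In those last pictures the network picked out only one of them; I confirmed the other by eye.
- **Fillers:** The pictures put the gap at 33.5 to 34.5 mm, so I tried the 32 mm filler first. It slid to the floor with under 3 N on the wrist and stands square there. Since the thickest one fitted, I did not try the other three; they were never touched and still stand on the board.

The wrist camera read known sizes 1–4% small, so I centred the filler in the gap from its own picture and from the contact force.

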